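# Fill the stock pot and cover it with the hot lid

### The arm

A 7-joint arm with a two-finger parallel gripper is mounted at the origin on a cart in front of the work surface, level with it; the furniture and walls round the work are solid. World frame = base frame: x ahead of the robot, y to its left, z up, the work surface at z = 0. Lengths are in m, angles in rad, forces in N, time in s.
With the tool pointing down it reaches from about 0.35 to 0.9 m from the base axis. Payload 19.9 kg.
Tool frame: the origin (TCP) lies at the very end of the fingers, on their centre line; the grasp point (between the pads) lies 19 mm behind it; z points along the fingers, x is the direction in which the jaws open and shut, and the axes are right-handed (so a half turn about z gives the same grasp; the last joint's range is limited). The gripper opens to 94 mm and grips with 3 to 60 N. Pads are 16 mm wide; open, the fingers measure 119 mm over their backs; the gripper's body (75 mm by 177 mm) begins 78 mm behind the grasp point.
Start: joints at [-1.381, 0.417, -0.01, 1.614, 0.005, 1.111, -0.053], TCP at [0.144, 0.608, 0.205] pointing down, gripper open.
Joint ranges: [-2.81, 2.81], [-0.39, 2.02], [-1.27, 1.25], [0.06, 2.57], [-1.19, 4.33], [0.19, 2], [-2.82, 2.82]. Speed limits (rad/s): [1.89, 1.89, 2.39, 2.39, 3.01, 3.01, 3.01].

### API

Orientations are given as a 3x3 rotation matrix whose columns are the frame's x, y, z axes.
In Python, from bench import ctrl gives the robot as it stands. The module is installed in compiled form; this text tells all that it offers.
- The arm moves only by the tool send_rows, never from a script. Its argument "plan" is a list of rows, each a list of 2 entries, a list of its own where there are three numbers: the shift along the tool's x, y, z as a fraction of full scale, then the turn about the tool's z as a fraction of full scale. In form: [[[tx, ty, tz], yaw], ...]. A call has 1 to 5 rows; each row shifts and turns the commanded pose from where the row before left it, along the tool's axes as they then stand; what a row does not reach is not made up. Full scale, the value 1, is 300 mm for a shift and 90 degrees for a turn. A row lasts 1/8 s, in which the tool goes at most 62.5 mm and 10.7 degrees, less where a joint would pass 70% of its speed; a pose out of reach is approached as far as the arm can. A call with a number of a shift or a turn outside -1 to 1 is refused whole. A call with a gripper value outside its range is refused whole. "fingers" is the opening, from 0 (shut) to 1 (fully open), set as the call begins (left out, the last holds). The fingers move at their own pace and stop on an object; "newtons" is the grip in N (left out, the last holds). Time passes only in rows, so rows that do not move let the fingers close. It gives the time, the measured TCP pose, the force and the opening at its end, in the units of the state.
- ctrl.observe(): the state, without advancing time (a new reading comes with each control period).
- ctrl.snapshot(name): name is "scene" or "side" or "wrist"; returns a dict with "image" (420x560x3 uint8, red, green, blue), "depth" (420x560 float32, m along the optical axis (not along the pixel's ray), 0 where there is no reading), "mtx" (3x3 intrinsics, pixels), "position" and "attitude" of the camera in the world. Camera axes: x right, y down, z forward; pixel columns grow to the right and rows downward; lengths in m; the calibration is good to about 2 mm. A picture is of the moment at which its call begins.
- ctrl.close_job(): hands the job in, once; it reports no verdict.
The state is a dict: "time_s": time; "joints": joint angles; "qvel": joint speeds; "tau": joint torques, N m; "eef_pos": TCP position; "ee_rot": TCP orientation; "ft_force": force on the tool from outside, world axes, zero at the start; "moment": the same for the moment, N m; "gripper_width": finger opening in m.
Only numpy, scipy, OpenCV 4.12 (cv2) and the standard library are available. Lean on these libraries where they do the work, as an engineer would, in place of code of your own. Each camera call takes 0.05 s, during which the arm holds its last target. There are 200 camera calls.

### The job

First put every mandarin and lemon lying on the worktop into the pot. Then cover the pot with the hot lid from the trivet: never touch the lid with the gripper or arm, but carry it level, hanging by its loop handle on the lid lifter, and seat it properly on the pot. After that slide the lifter upright and fully back down into its slot in the wooden block, and last push the hot plate's lever fully down to switch it on; leave the honey jar and tin beside the work where they are.

Things in the scene. Friction and masses are not known exactly. Their poses are not given: they have to be found in the camera images.
- hot_plate: white hot plate, fixed: slab 250 x 335 mm with a round steel plate 220 across, whose top is 20 mm above the worktop; origin on the worktop below that plate's centre. The slab reaches 210 mm to its own +y; there a control head 70 x 50 mm stands, top 68 mm above the worktop, centre at (25, 185) mm; the lever sticks out of the head to the hot plate's -x
- heat_lever (a joint): heat lever of the hot plate, rad: 0 fully raised (off), 0.7 fully down (on); it pivots at (-15, 185, 58) mm in the hot plate's frame, swings from 0.35 above level to 0.35 below level, and stays where it is left; pushing it down at the tip takes about 1 to 2 N
- lever_tip (a point): centre of the black paddle at the end of the heat lever (26 long, 24 wide, 9 mm thick), 75 mm from the pivot; about 84 mm above the worktop when raised, 32 when down
- pot: steel stock pot, 245 mm across, 135 high, two side handles along its own y axis that reach 152 mm from the axis at 106 to 126 mm height; open, inside about 205 mm wide and 129 deep; fixed in the middle of the hot plate; origin at the centre of its underside, z up
- trivet: round cork trivet, 200 mm across, 12 thick, fixed on the worktop; origin at the centre of its underside
- lid: steel pot lid, 242 mm across, about 0.35 kg, loose on the trivet; origin at the centre of its underside, z up. The step under its rim is 8 mm deep and tapers from 206 to 188 mm across, so when seated the origin is 8 mm below the pot's rim. The dome's middle is 21 mm above the origin. A loop handle stands on it in its own x-z plane
- loop_apex (a point): underside of the loop handle's bar at its middle, 60 mm above the lid's origin; axes as the lid's. The bar is 8 mm thick; its legs stand at x = -35 and +35 mm and it rises as a shallow inverted V to the middle. The space under it is 39 mm high at the middle and is entered along the lid's own +y or -y
- block: wooden block 100 (its x) x 70 x 50 mm high with one slot in the top, fixed; origin at the centre of its underside
- slot_mouth (a point): centre of the slot's mouth on the block's top; the slot is 60 mm along the point's x, 10 mm along its y and 45 deep. With the lifter fully in, lifter_grip is 38 mm above this point and 7 mm to its +x side, with the lifter's axes along the block's
- lifter_grip (a point): middle of the wooden grip (28 x, 16 y, 56 mm z; gripped on its y faces) of the lid lifter, a flat steel hook 6 mm thick (y), 54 wide (x), 108 high, 0.16 kg, standing in the slot, z up. This point is 83 mm above its underside. Below the grip it is C-shaped and open to +x; the back is x = -34 to -24, the steel above the mouth begins 38 mm above the underside
- lifter_seat (a point): bottom of the V seat for a loop bar on the lifter's tongue, straight below the grip point by 72 mm and 11 mm above the lifter's underside; axes as lifter_grip. The tongue runs along the bottom from x = -34 to +20 and ends in an upturned tip, x = 14 to 20, top 18 mm above the underside; the free mouth above the tip is 20 mm high
- mandarin_1_center (a point): centre of a mandarin, 55 mm across, 48 high; about 0.1 kg, loose on the worktop in front; may be absent
- mandarin_2_center (a point): centre of a mandarin, 55 mm across, 48 high; about 0.1 kg, loose on the worktop in front; may be absent
- mandarin_3_center (a point): centre of a larger mandarin, 64 mm across, 54 high; about 0.1 kg, loose on the worktop in front; may be absent
- lemon_1_center (a point): centre of a lemon, 78 mm long along its own x axis, 55 wide, 56 high; about 0.1 kg, loose on the worktop in front; may be absent
- honey: honey jar 61 mm across, 111 high, a bystander; origin at its underside
- tin: food tin 58 mm across, 72 high, a bystander; origin at its underside
Things that resemble listed ones, but are neither listed nor needed, are in the scene too. What is shaped like the part that bears lemon_1_center but blue is not meant.

How it is judged:
On the way, in this order (a step that is already met when the one before it is completed fails the run):
1. all the fruit is in the pot (horizontal distance between each of mandarin_1_center, mandarin_2_center, mandarin_3_center, lemon_1_center and pot below 0.115 m and z of mandarin_1_center in the frame of pot between 0.01 and 0.125 m and z of mandarin_2_center in the frame of pot between 0.01 and 0.125 m and z of mandarin_3_center in the frame of pot between 0.01 and 0.125 m and z of lemon_1_center in the frame of pot between 0.01 and 0.125 m), for 0.2 s.
2. the lid hangs level on the lifter, clear of the trivet (z of lid in the frame of trivet above 0.03 m and contact force between lid and trivet below 0.1 N and distance between lifter_seat and loop_apex below 0.015 m and angle between lid's own z axis and vertical below 0.25 rad), for 0.3 s.
3. the lid is seated on the pot, off the lifter (horizontal distance between lid and pot below 0.014 m and z of lid in the frame of pot between 0.12 and 0.134 m and angle between lid's own z axis and vertical below 0.06 rad and distance between lifter_seat and loop_apex above 0.03 m), for 0.3 s.
4. the lifter is fully down in its slot (z of lifter_grip in the frame of slot_mouth below 0.045 m and horizontal distance between lifter_grip and slot_mouth below 0.022 m and angle between lifter_grip's own z axis and vertical below 0.17 rad), for 0.2 s.
5. the lever is fully down (value of joint heat_lever above 0.6 rad), for 0.2 s.
At the end, for the whole second after the job is handed in: All fruit is in the pot, below its rim; the lid sits on the pot within 14 mm of centre, seated within 7 mm of height, tilted under 0.06 rad; the lifter stands in its slot, raised under 7 mm, tilted under 0.17 rad; the lever is above 0.6 rad (all of step 1 and all of step 4 and horizontal distance between lid and pot below 0.014 m and z of lid in the frame of pot between 0.12 and 0.134 m and angle between lid's own z axis and vertical below 0.06 rad and value of joint heat_lever above 0.6 rad); the robot touches nothing.
It fails at once if the robot touches the hot lid (contact force between any of the fingers, the arm and lid above 0.5 N).
It fails at once if the lid tips by more than 0.4 rad (angle between lid's own z axis and vertical above 0.4 rad).
It fails at once if the honey jar or tin is moved by more than 30 mm (distance of any of honey, tin from where it was at the start of the episode above 0.03 m).
Of mandarin_1, mandarin_2, mandarin_3, lemon_1 only 3 to 4 are there at a start; the rules pass over those that are not, and their reading is None.
At some moment in a run one of mandarin_1, mandarin_2, mandarin_3, lemon_1 may be knocked a few centimetres aside while the robot is not near it.
It also fails if it takes over 200 s, if anything falls off the work surface, if the arm or the gripper's body presses on something with over 40 N, if the wrist force passes 120 N, or if a joint passes its speed limit or range.

## Working session

There is one attempt and no reset: what is moved stays moved. The work goes in short steps, Python scripts to look and compute and a tool call to move; the robot and the scene stay as the last step left them, time stands still between calls to the robot, and variables do not carry over. Pictures are saved under pics/ and viewed, about 12 in all and at most 16, crops included, and the job is handed in when it is done.

Besides the shell and the picture viewer there is one more tool, called after "Emit:" as name(argument=value, ...) on one line, values as JSON. send_rows: Moves the arm, as the interface text tells. Shift numbers are shares of 300 mm and turn numbers shares of 90 degrees, none past 1 either way. Its arguments: {"type":"object","properties":{"plan":{"type":"array","items":{"type":"array"}},"fingers":{"type":"number"},"newtons":{"type":"number"}},"required":["plan"]}

```bash
mkdir -p pics; cat > h.py <<'E'
import numpy as np, cv2
from bench import ctrl
def snap(n,f=None):
    s=ctrl.snapshot(n)
    np.savez('last_%s.npz'%n,**{k:np.asarray(v) for k,v in s.items()})
    if f: cv2.imwrite('pics/'+f,cv2.cvtColor(s['image'],cv2.COLOR_RGB2BGR))
    return s
def cloud(s):
    d=s['depth'];K=np.asarray(s['mtx']);R=np.asarray(s['attitude']);
    v,u=np.mgrid[:d.shape[0],:d.shape[1]]
    P=np.stack([(u-K[0,2])/K[0,0]*d,(v-K[1,2])/K[1,1]*d,d],-1)
    W=P@R.T+np.asarray(s['position']); W[d==0]=np.nan
    return W
E
python3 - <<'E'
from h import *
o=ctrl.observe();print(o['time_s'],o['eef_pos'],o['ee_rot'],o['gripper_width'])
a=snap('scene','scene0.png');b=snap('side','side0.png');c=snap('wrist','wrist0.png')
for s in(a,b,c):print(s['position'],np.round(s['attitude'],3).tolist(),s['mtx'][0][0])
E
```

```text
0.0 [0.14351083 0.60791192 0.20481661] [[ 2.29719062e-01  9.73256963e-01 -1.91927137e-04]
 [ 9.73256204e-01 -2.29719124e-01 -1.21919477e-03]
 [-1.23067913e-03  9.32780018e-05 -9.99999238e-01]] 0.09384470255960284
[-0.50424229  0.81090214  0.76039126] [[-0.618, -0.346, 0.706], [-0.786, 0.296, -0.542], [-0.022, -0.89, -0.455]] 468.7827912296285
[0.34834561 0.72686207 0.81136597] [[-0.969, -0.164, 0.185], [-0.247, 0.658, -0.712], [-0.005, -0.735, -0.678]] 414.6893698348584
[0.06907643 0.62529615 0.38399299] [[0.229, 0.94, 0.252], [0.973, -0.221, -0.059], [0.001, 0.259, -0.966]] 318.2434529855644
```

View pics/scene0.png

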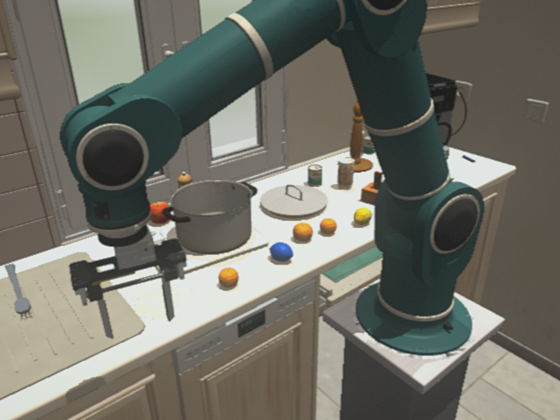

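View pics/side0.png

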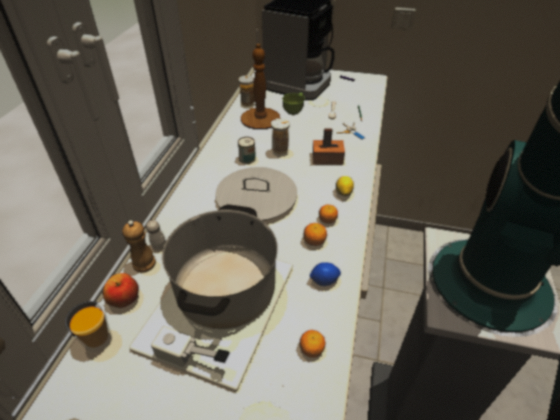

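The side view shows mandarins at (313,343), (315,233), (328,213), the yellow lemon at (344,185) and the blue decoy at (325,273). The pot is at (220,262), the lid and loop at (257,190), the block and lifter at (329,148), and the lever at (215,352). Red apples and tomatoes near (120,290) and the orange cup at (90,325) aren't fruit I need.

```bash
cat >> h.py <<'E'
def load(n):
    s=dict(np.load('last_%s.npz'%n)); return s
def fit_sphereish(s,lo,hi,roi=None,minpx=40):
    hsv=cv2.cvtColor(s['image'],cv2.COLOR_RGB2HSV)
    m=cv2.inRange(hsv,lo,hi);W=cloud(s)
    n,l,st,c=cv2.connectedComponentsWithStats(m)
    out=[]
    for i in range(1,n):
        if st[i,4]<minpx: continue
        p=W[l==i];p=p[~np.isnan(p[:,0])]
        if len(p)<10: continue
        q=p[(p[:,2]>.004)]
        if len(q)<10: continue
        # sphere fit
        A=np.c_[2*q,np.ones(len(q))];b=(q**2).sum(1);x=np.linalg.lstsq(A,b,rcond=None)[0]
        r=np.sqrt(max(0,x[3]+x[:3]@x[:3]))
        out.append((np.round(c[i]).astype(int).tolist(),int(st[i,4]),np.round(x[:3],3).tolist(),round(float(r),3),np.round(np.nanmin(q,0),3).tolist(),np.round(np.nanmax(q,0),3).tolist()))
    return out
E
python3 - <<'E'
from h import *
for n in('side','scene'):
    s=load(n);print(n)
    print('orange');[print(*o) for o in fit_sphereish(s,(8,150,90),(21,255,255))]
    print('yellow');[print(*o) for o in fit_sphereish(s,(22,150,80),(34,255,255))]
s=load('side');W=cloud(s)
for nm,(u0,u1,v0,v1) in dict(pot=(160,285,200,320),lid=(212,300,165,225),block=(310,350,120,168),lever=(190,235,335,372),tin=(236,258,135,163),honey=(270,292,118,155)).items():
    p=W[v0:v1,u0:u1].reshape(-1,3);p=p[p[:,2]>.01]
    print(nm,np.round(np.nanpercentile(p,[1,50,99],axis=0),3).tolist())
# pot rim circle
p=W[195:325,155:290].reshape(-1,3);k=(abs(p[:,2]-.155)<.006)
q=p[k];A=np.c_[2*q[:,:2],np.ones(len(q))];x=np.linalg.lstsq(A,(q[:,:2]**2).sum(1),rcond=None)[0];print('rim',x[:2],np.sqrt(x[2]+x[:2]@x[:2]),len(q),q.min(0),q.max(0))
sc=cv2.resize(cv2.cvtColor(s['image'],cv2.COLOR_RGB2BGR)[100:380,150:370],None,fx=2.1,fy=2.1,interpolation=cv2.INTER_CUBIC)
cv2.imwrite('pics/crop0.png',sc)
E
```

```text
side
orange
[258, 119] 418 [0.744, -0.591, -0.028] 0.065 [0.678, -0.66, 0.007] [0.81, -0.518, 0.034]
[328, 147] 277 [0.46, -0.41, 0.043] 0.037 [0.409, -0.452, 0.042] [0.509, -0.369, 0.065]
[328, 212] 199 [0.414, -0.115, 0.026] 0.024 [0.39, -0.13, 0.028] [0.435, -0.092, 0.051]
[133, 230] 195 [0.837, 0.153, 0.118] 0.022 [0.815, 0.135, 0.123] [0.853, 0.175, 0.139]
[315, 232] 316 [0.435, -0.028, 0.025] 0.03 [0.406, -0.051, 0.029] [0.46, 0.002, 0.054]
[114, 283] 260 [0.836, 0.262, 0.032] 0.035 [0.811, 0.228, 0.045] [0.862, 0.297, 0.069]
[86, 321] 778 [0.837, 0.369, 0.121] 0.05 [0.795, 0.337, 0.073] [0.868, 0.409, 0.097]
[312, 342] 448 [0.385, 0.28, 0.023] 0.026 [0.36, 0.259, 0.025] [0.408, 0.305, 0.051]
yellow
[345, 184] 194 [0.384, -0.24, 0.029] 0.026 [0.361, -0.261, 0.029] [0.405, -0.206, 0.056]
scene
orange
[365, 164] 69 [0.718, -0.607, -0.018] 0.049 [0.672, -0.662, 0.006] [0.757, -0.563, 0.033]
[370, 188] 58 [0.476, -0.402, 0.091] 0.05 [0.442, -0.429, 0.045] [0.504, -0.37, 0.051]
[159, 204] 58 [0.804, 0.272, 0.231] 0.175 [0.65, 0.231, 0.054] [0.858, 0.308, 0.14]
[328, 224] 117 [0.408,
[... 213 characters left out ...]
0.023] [0.397, 0.303, 0.049]
yellow
[362, 214] 154 [0.381, -0.241, 0.028] 0.024 [0.356, -0.265, 0.025] [0.399, -0.21, 0.055]
pot [[0.488, -0.114, 0.015], [0.618, 0.143, 0.059], [0.735, 0.331, 0.153]]
lid [[0.521, -0.272, 0.021], [0.62, -0.134, 0.03], [0.744, 0.08, 0.152]]
block [[0.406, -0.45, 0.011], [0.46, -0.393, 0.048], [0.512, -0.366, 0.112]]
lever [[0.53, 0.301, 0.014], [0.577, 0.362, 0.018], [0.628, 0.389, 0.086]]
tin [[0.691, -0.368, 0.011], [0.713, -0.325, 0.056], [0.744, -0.312, 0.071]]
honey [[0.593, -0.597, 0.011], [0.618, -0.39, 0.073], [0.696, -0.378, 0.112]]
rim [0.60906935 0.18323808] 0.1204282867535387 509 [0.48749077 0.05951139 0.14901512] [0.73144014 0.305051   0.15692683]
```

View pics/crop0.png

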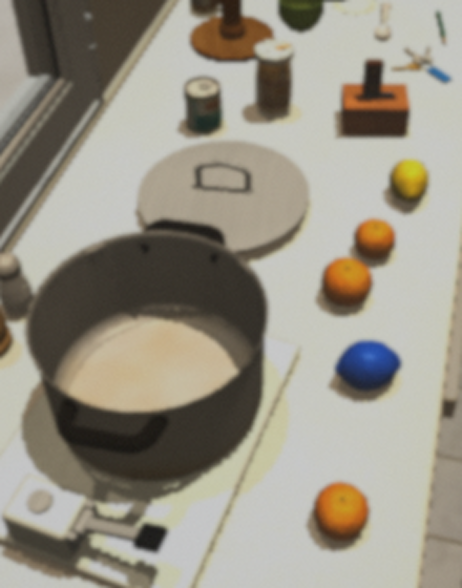

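The enlarged crop shows three orange mandarins, the yellow lemon as lemon_1 (the blue one is excluded), and a black lifter in the wooden block. First I turn the jaws to world x.

Emit:
send_rows(plan=[[[0,0,0],0.1065],[[0,0,0],0.1065],[[0,0,0],0.1065],[[0,0,0],0.1065],[[0,0,0],0.1065]], fingers=1, newtons=10)

```text
time_s: 0.78
eef_pos: [0.1435, 0.6082, 0.2052]
ee_rot: [[0.879, 0.477, -0.0], [0.477, -0.879, -0.0], [-0.0, 0.0, -1.0]]
ft_force: [0.4, 1.5, 0.2]
gripper_width: 0.0939
```

Emit:
send_rows(plan=[[[0,0,0],0.1065],[[0,0,0],0.1065],[[0,0,0],0.1065],[[0,0,0],0],[[0,0,0],0]])

```text
time_s: 1.4
eef_pos: [0.1435, 0.6082, 0.2053]
ee_rot: [[1.0, 0.005, -0.0], [0.005, -1.0, -0.0], [-0.0, 0.0, -1.0]]
ft_force: [0.3, -0.1, -0.3]
gripper_width: 0.0943
```

Emit:
send_rows(plan=[[[0.1,0.137,0],0],[[0.1,0.137,0],0],[[0.1,0.137,0],0],[[0.1,0.137,0],0],[[0.1,0.137,0],0]])

```text
time_s: 2.02
eef_pos: [0.2946, 0.4014, 0.2056]
ee_rot: [[1.0, 0.004, 0.0], [0.004, -1.0, 0.0], [0.0, -0.0, -1.0]]
ft_force: [-0.3, 0.9, 0.4]
gripper_width: 0.0939
```

Emit:
send_rows(plan=[[[0.1,0.137,0],0],[[0.1,0.137,0],0],[[0.1,0.137,0],0],[[0,0,0.1],0],[[0,0,0],0]])

```text
time_s: 2.65
eef_pos: [0.3832, 0.2788, 0.1744]
ee_rot: [[1.0, 0.002, -0.002], [0.002, -1.0, -0.002], [-0.002, 0.002, -1.0]]
ft_force: [0.2, 0.1, -0.2]
gripper_width: 0.0938
```

Emit:
send_rows(plan=[[[0,0,0.139],0],[[0,0,0.139],0],[[0,0,0.139],0],[[0,0,0.138],0],[[0,0,0],0]])

```text
time_s: 3.28
eef_pos: [0.3826, 0.2794, 0.0079]
ee_rot: [[1.0, 0.003, -0.003], [0.003, -1.0, -0.003], [-0.003, 0.003, -1.0]]
ft_force: [0.5, 0.2, 1.2]
gripper_width: 0.0941
```

Emit:
send_rows(plan=[[[0,0,0],0],[[0,0,0],0],[[0,0,0],0],[[0,0,0],0],[[0,0,0],0]], fingers=0)

```text
time_s: 3.9
eef_pos: [0.384, 0.2798, 0.0093]
ee_rot: [[1.0, 0.001, 0.0], [0.001, -1.0, 0.0], [0.0, -0.0, -1.0]]
ft_force: [-0.2, 0.3, 8.0]
gripper_width: 0.0534
```

Emit:
send_rows(plan=[[[0,0,-0.1],0],[[0,0,-0.15],0],[[0,0,-0.15],0],[[0,0,-0.15],0],[[0,0,-0.15],0]])

```text
time_s: 4.53
eef_pos: [0.3836, 0.2793, 0.2205]
ee_rot: [[1.0, 0.001, -0.0], [0.001, -1.0, -0.0], [-0.0, 0.0, -1.0]]
ft_force: [0.2, 0.0, -1.2]
gripper_width: 0.0531
```

Emit:
send_rows(plan=[[[0.15,0.034,0],0],[[0.15,0.034,0],0],[[0.15,0.034,0],0],[[0.15,0.034,0],0],[[0.15,0.034,0],0]])

```text
time_s: 5.15
eef_pos: [0.61, 0.2284, 0.2187]
ee_rot: [[1.0, 0.001, -0.001], [0.001, -1.0, -0.0], [-0.001, 0.0, -1.0]]
ft_force: [-0.7, 1.6, 0.5]
gripper_width: 0.0537
```

Emit:
send_rows(plan=[[[0,0,0.12],0],[[0,0,0.13],0],[[0,0,0.13],0],[[0,0,0],0],[[0,0,0],0]])

```text
time_s: 5.78
eef_pos: [0.6095, 0.2288, 0.1065]
ee_rot: [[1.0, 0.001, 0.001], [0.001, -1.0, 0.0], [0.001, -0.0, -1.0]]
ft_force: [0.6, -0.5, -0.5]
gripper_width: 0.0534
```

Emit:
send_rows(plan=[[[0,0,0],0],[[0,0,0],0],[[0,0,-0.12],0],[[0,0,-0.13],0],[[0,0,-0.13],0]], fingers=0.8)

```text
time_s: 6.4
eef_pos: [0.6088, 0.2288, 0.2209]
ee_rot: [[1.0, 0.001, 0.001], [0.001, -1.0, 0.0], [0.001, -0.0, -1.0]]
ft_force: [0.4, -0.1, -0.3]
gripper_width: 0.0752
```

Emit:
send_rows(plan=[[[-0.1,0.143,0],0],[[-0.1,0.143,0],0],[[-0.1,0.143,0],0],[[-0.1,0.143,0],0],[[-0.1,0.143,0],0]], fingers=1)

```text
time_s: 7.02
eef_pos: [0.4581, 0.0129, 0.2195]
ee_rot: [[1.0, 0.001, 0.001], [0.001, -1.0, 0.001], [0.001, -0.001, -1.0]]
ft_force: [1.9, -1.9, 0.6]
gripper_width: 0.0938
```

```bash
cat > fr.py <<'E'
from h import *
for n in ('side','scene'):
    s=snap(n)
    for a,b,c in(('o',(8,150,90),(21,255,255)),('y',(22,150,80),(34,255,255))):
        for o in fit_sphereish(s,b,c):
            if (o[2][0]<.55 and o[2][1]>-.36) or (abs(o[2][0]-.609)<.13 and abs(o[2][1]-.183)<.13): print(n,a,*o[:4])
print(ctrl.observe()['eef_pos'])
E
python3 fr.py
```

```text
side o [328, 212] 208 [0.413, -0.115, 0.027] 0.023
side o [315, 232] 329 [0.435, -0.027, 0.027] 0.029
side o [218, 290] 275 [0.597, 0.237, 0.133] 0.067
side y [345, 185] 212 [0.384, -0.24, 0.028] 0.027
scene o [328, 224] 121 [0.408, -0.115, 0.028] 0.02
scene o [303, 229] 176 [0.431, -0.028, 0.028] 0.025
scene y [362, 214] 153 [0.38, -0.24, 0.031] 0.022
[0.45687569 0.01043798 0.2197337 ]
```

Emit:
send_rows(plan=[[[-0.08,0.13,0.08],0],[[0,0,0.155],0],[[0,0,0.155],0],[[0,0,0.155],0],[[0,0,0.15],0]])

```text
time_s: 7.75
eef_pos: [0.4356, -0.0245, 0.0093]
ee_rot: [[1.0, 0.001, 0.001], [0.001, -1.0, -0.0], [0.001, 0.0, -1.0]]
ft_force: [1.2, 0.7, 1.2]
gripper_width: 0.0943
```

Emit:
send_rows(plan=[[[0,0,0],0],[[0,0,0],0],[[0,0,0],0],[[0,0,0],0],[[0,0,0],0]], fingers=0)

```text
time_s: 8.38
eef_pos: [0.4358, -0.0245, 0.0115]
ee_rot: [[1.0, 0.001, 0.002], [0.001, -1.0, 0.001], [0.002, -0.001, -1.0]]
ft_force: [-1.1, 1.4, 14.0]
gripper_width: 0.0572
```

Emit:
send_rows(plan=[[[0,0,-0.1],0],[[0,0,-0.15],0],[[0,0,-0.15],0],[[0,0,-0.15],0],[[0,0,-0.15],0]])

```text
time_s: 9.0
eef_pos: [0.4347, -0.025, 0.2223]
ee_rot: [[1.0, 0.0, 0.0], [0.0, -1.0, 0.0], [0.0, -0.0, -1.0]]
ft_force: [-0.4, 0.0, -0.4]
gripper_width: 0.057
```

Emit:
send_rows(plan=[[[0.116,-0.11,0],0],[[0.116,-0.11,0],0],[[0.116,-0.11,0],0],[[0.116,-0.11,0],0],[[0.116,-0.11,0],0]])

```text
time_s: 9.62
eef_pos: [0.6098, 0.1416, 0.2209]
ee_rot: [[1.0, 0.001, 0.0], [0.001, -1.0, 0.0], [0.0, -0.0, -1.0]]
ft_force: [0.3, 0.1, 0.1]
gripper_width: 0.0573
```

Emit:
send_rows(plan=[[[0,0,0.12],0],[[0,0,0.13],0],[[0,0,0.13],0],[[0,0,0],0],[[0,0,0],0]])

```text
time_s: 10.25
eef_pos: [0.6096, 0.1403, 0.1083]
ee_rot: [[1.0, 0.001, 0.002], [0.001, -1.0, 0.0], [0.002, -0.0, -1.0]]
ft_force: [0.1, 0.7, -0.7]
gripper_width: 0.0575
```

Emit:
send_rows(plan=[[[0,0,0],0],[[0,0,0],0],[[0,0,-0.12],0],[[0,0,-0.13],0],[[0,0,-0.13],0]], fingers=0.85)

```text
time_s: 10.88
eef_pos: [0.6089, 0.1402, 0.2224]
ee_rot: [[1.0, 0.001, 0.001], [0.001, -1.0, 0.0], [0.001, -0.0, -1.0]]
ft_force: [-0.2, 0.1, -0.1]
gripper_width: 0.08
```

Emit:
send_rows(plan=[[[-0.11,0.14,0],0],[[-0.11,0.14,0],0],[[-0.11,0.14,0],0],[[-0.11,0.14,0],0],[[-0.11,0.14,0],0]], fingers=1)

```text
time_s: 11.5
eef_pos: [0.443, -0.0711, 0.2209]
ee_rot: [[1.0, 0.001, 0.001], [0.001, -1.0, 0.001], [0.001, -0.001, -1.0]]
ft_force: [0.7, -1.5, 0.4]
gripper_width: 0.0938
```

```bash
python3 fr.py
```

```text
side o [328, 212] 209 [0.413, -0.116, 0.026] 0.024
side o [232, 260] 454 [0.611, 0.129, 0.029] 0.051
side o [218, 290] 275 [0.597, 0.237, 0.134] 0.067
side y [344, 184] 205 [0.384, -0.24, 0.029] 0.026
scene o [328, 224] 122 [0.408, -0.115, 0.029] 0.019
scene y [362, 214] 154 [0.38, -0.24, 0.031] 0.022
[ 0.4415404  -0.07344612  0.22112524]
```

Emit:
send_rows(plan=[[[-0.11,0.15,0.08],0],[[0,0,0.155],0],[[0,0,0.155],0],[[0,0,0.155],0],[[0,0,0.165],0]])

```text
time_s: 12.22
eef_pos: [0.4118, -0.1147, 0.0063]
ee_rot: [[1.0, 0.001, 0.001], [0.001, -1.0, -0.0], [0.001, 0.0, -1.0]]
ft_force: [1.6, 1.1, 0.4]
gripper_width: 0.0938
```

Emit:
send_rows(plan=[[[0,0,0],0],[[0,0,0],0],[[0,0,0],0],[[0,0,0],0],[[0,0,0],0]], fingers=0)

```text
time_s: 12.85
eef_pos: [0.4119, -0.1146, 0.0083]
ee_rot: [[1.0, 0.001, 0.002], [0.001, -1.0, 0.0], [0.002, -0.0, -1.0]]
ft_force: [-0.4, 1.4, 13.0]
gripper_width: 0.0516
```

Emit:
send_rows(plan=[[[0,0,-0.1],0],[[0,0,-0.15],0],[[0,0,-0.15],0],[[0,0,-0.15],0],[[0,0,-0.17],0]])

```text
time_s: 13.48
eef_pos: [0.4105, -0.115, 0.2248]
ee_rot: [[1.0, 0.0, -0.001], [0.0, -1.0, -0.0], [-0.001, 0.0, -1.0]]
ft_force: [0.3, 0.2, -0.0]
gripper_width: 0.0519
```

Emit:
send_rows(plan=[[[0.096,-0.124,0],0],[[0.096,-0.124,0],0],[[0.096,-0.124,0],0],[[0.096,-0.124,0],0],[[0.096,-0.124,0],0]])

```text
time_s: 14.1
eef_pos: [0.5555, 0.0726, 0.2236]
ee_rot: [[1.0, 0.001, -0.0], [0.001, -1.0, 0.0], [-0.0, -0.0, -1.0]]
ft_force: [0.4, -0.1, -0.3]
gripper_width: 0.0519
```

Emit:
send_rows(plan=[[[0.096,-0.124,0],0],[[0.096,-0.124,0],0],[[0.096,-0.124,0],0],[[0,0,0.12],0],[[0,0,0.13],0]])

```text
time_s: 14.72
eef_pos: [0.6414, 0.1833, 0.1477]
ee_rot: [[1.0, 0.001, 0.001], [0.001, -1.0, -0.0], [0.001, 0.0, -1.0]]
ft_force: [-0.1, 0.0, -0.7]
gripper_width: 0.0517
```

Emit:
send_rows(plan=[[[0,0,0.1],0],[[0,0,0],0],[[0,0,0],0],[[0,0,0],0],[[0,0,0],0]])

```text
time_s: 15.35
eef_pos: [0.6416, 0.1831, 0.1194]
ee_rot: [[1.0, 0.001, 0.001], [0.001, -1.0, 0.001], [0.001, -0.001, -1.0]]
ft_force: [0.2, -0.0, -0.6]
gripper_width: 0.0515
```

Emit:
send_rows(plan=[[[0,0,0],0],[[0,0,0],0],[[0,0,-0.12],0],[[0,0,-0.13],0],[[0,0,-0.12],0]], fingers=0.75)

```text
time_s: 15.98
eef_pos: [0.6413, 0.1828, 0.2309]
ee_rot: [[1.0, 0.001, 0.0], [0.001, -1.0, -0.0], [0.0, 0.0, -1.0]]
ft_force: [0.0, 0.0, -0.2]
gripper_width: 0.0704
```

Emit:
send_rows(plan=[[[-0.08,0.15,0],0],[[-0.08,0.15,0],0],[[-0.08,0.15,0],0],[[-0.08,0.15,0],0],[[-0.08,0.15,0],0]], fingers=1)

```text
time_s: 16.6
eef_pos: [0.5205, -0.0435, 0.2296]
ee_rot: [[1.0, 0.001, 0.0], [0.001, -1.0, 0.0], [0.0, -0.0, -1.0]]
ft_force: [0.6, 0.5, -0.1]
gripper_width: 0.0939
```

Emit:
send_rows(plan=[[[-0.08,0.15,0],0],[[-0.08,0.15,0],0],[[-0.08,0.15,0],0],[[-0.08,0.05,0],0],[[0,0,0],0]])

```text
time_s: 17.23
eef_pos: [0.4243, -0.1934, 0.2298]
ee_rot: [[1.0, -0.002, 0.001], [-0.002, -1.0, 0.001], [0.001, -0.001, -1.0]]
ft_force: [1.0, -1.5, -0.2]
gripper_width: 0.0938
```

```bash
cat >>fr.py <<'E'
s=snap('wrist','w1.png');W=cloud(s)
hsv=cv2.cvtColor(s['image'],cv2.COLOR_RGB2HSV);m=cv2.inRange(hsv,(22,150,60),(34,255,255))>0
p=W[m];p=p[(p[:,2]>.005)&(abs(p[:,1]+.24)<.1)]
if len(p):
    c=p[:,:2].mean(0);w,v=np.linalg.eigh(np.cov(p[:,:2].T));print('lemon',len(p),c,p.min(0),p.max(0),np.sqrt(w),v)
E
python3 fr.py
```

```text
side o [222, 272] 1095 [0.595, 0.182, 0.121] 0.072
side y [345, 185] 209 [0.384, -0.24, 0.028] 0.026
scene y [362, 214] 155 [0.38, -0.239, 0.031] 0.022
[ 0.42598519 -0.1917913   0.22968074]
lemon 1829 [ 0.38894561 -0.23706438] [ 0.36109408 -0.28164822  0.02720538] [ 0.47453902 -0.15954449  0.35461588] [0.01616271 0.0243864 ] [[-0.84884166  0.52864718]
 [ 0.52864718  0.84884166]]
```

```bash
python3 - <<'E'
from h import *
s=load('wrist');W=cloud(s)
hsv=cv2.cvtColor(s['image'],cv2.COLOR_RGB2HSV);m=cv2.inRange(hsv,(22,120,60),(36,255,255))>0
p=W[m];p=p[(p[:,2]>.012)&(p[:,2]<.07)&(np.hypot(p[:,0]-.383,p[:,1]+.24)<.06)]
c=p[:,:2].mean(0);print(len(p),c,p.min(0),p.max(0),cv2.minAreaRect(p[:,:2].astype(np.float32)*1000))
E
```

```text
1788 [ 0.38658749 -0.24065894] [ 0.35958179 -0.28357111  0.02720538] [ 0.41227031 -0.20976121  0.05641291] ((384.95599365234375, -244.90170288085938), (57.853919982910156, 57.685638427734375), 54.03132629394531)
```

View pics/w1.png

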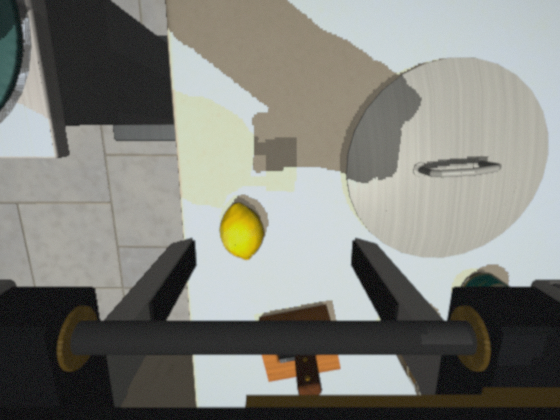

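Emit:
send_rows(plan=[[[-0.138,0.1,0],0],[[0,0.07,0.133],0],[[0,0,0.2],0],[[0,0,0.2],0],[[0,0,0.2],0]])

```text
time_s: 18.0
eef_pos: [0.3847, -0.2427, 0.0072]
ee_rot: [[1.0, 0.002, -0.001], [0.002, -1.0, -0.0], [-0.001, 0.0, -1.0]]
ft_force: [2.3, -0.6, 1.2]
gripper_width: 0.0937
```

Emit:
send_rows(plan=[[[0,0,0],0],[[0,0,0],0],[[0,0,0],0],[[0,0,0],0],[[0,0,0],0]], fingers=0)

```text
time_s: 18.62
eef_pos: [0.3851, -0.2433, 0.0107]
ee_rot: [[1.0, 0.001, 0.002], [0.001, -1.0, -0.0], [0.002, 0.0, -1.0]]
ft_force: [-0.2, 3.5, 13.9]
gripper_width: 0.0543
```

Emit:
send_rows(plan=[[[0,0,-0.1],0],[[0,0,-0.15],0],[[0,0,-0.17],0],[[0,0,-0.17],0],[[0,0,-0.17],0]])

```text
time_s: 19.25
eef_pos: [0.3837, -0.2433, 0.2393]
ee_rot: [[1.0, 0.0, -0.0], [0.0, -1.0, 0.0], [-0.0, -0.0, -1.0]]
ft_force: [0.8, 0.0, -0.3]
gripper_width: 0.0544
```

Emit:
send_rows(plan=[[[0.071,-0.158,0],0],[[0.071,-0.158,0],0],[[0.071,-0.158,0],0],[[0.071,-0.158,0],0],[[0.071,-0.158,0],0]])

```text
time_s: 19.88
eef_pos: [0.4908, -0.0044, 0.2381]
ee_rot: [[1.0, 0.001, 0.001], [0.001, -1.0, 0.001], [0.001, -0.001, -1.0]]
ft_force: [0.4, -0.8, -0.5]
gripper_width: 0.0539
```

Emit:
send_rows(plan=[[[0.071,-0.158,0],0],[[0.071,-0.158,0],0],[[0.071,-0.158,0],0],[[0.071,-0.158,0],0],[[0,0,0.1],0]])

```text
time_s: 20.5
eef_pos: [0.5768, 0.1877, 0.2082]
ee_rot: [[1.0, 0.006, 0.003], [0.006, -1.0, 0.001], [0.003, -0.001, -1.0]]
ft_force: [0.3, -1.0, -1.7]
gripper_width: 0.0544
```

Emit:
send_rows(plan=[[[0,0,0.12],0],[[0,0,0.12],0],[[0,0,0.05],0],[[0,0,0],0],[[0,0,0],0]])

```text
time_s: 21.12
eef_pos: [0.5763, 0.1836, 0.122]
ee_rot: [[1.0, 0.001, 0.002], [0.001, -1.0, 0.001], [0.002, -0.001, -1.0]]
ft_force: [0.3, 0.2, -0.6]
gripper_width: 0.0541
```

Emit:
send_rows(plan=[[[0,0,0],0],[[0,0,0],0],[[0,0,-0.12],0],[[0,0,-0.13],0],[[0,0,-0.15],0]], fingers=0.75)

```text
time_s: 21.75
eef_pos: [0.5753, 0.1833, 0.2419]
ee_rot: [[1.0, 0.001, -0.0], [0.001, -1.0, -0.0], [-0.0, 0.0, -1.0]]
ft_force: [0.0, 0.8, -0.0]
gripper_width: 0.0705
```

Emit:
send_rows(plan=[[[0,0.17,0],0],[[0,0.17,0],0],[[0,0.17,0],0],[[0,0.17,0],0],[[0,0.17,0],0]], fingers=1)

```text
time_s: 22.38
eef_pos: [0.5756, -0.0731, 0.241]
ee_rot: [[1.0, 0.001, 0.001], [0.001, -1.0, 0.0], [0.001, -0.0, -1.0]]
ft_force: [0.8, -0.1, 0.3]
gripper_width: 0.0938
```

Emit:
send_rows(plan=[[[-0.06,0.17,0],0],[[-0.06,0.16,0],0],[[-0.06,0.16,0],0],[[-0.06,0.0,0],0],[[0,0,0],0]])

```text
time_s: 23.0
eef_pos: [0.5032, -0.219, 0.2411]
ee_rot: [[1.0, -0.001, 0.001], [-0.001, -1.0, 0.001], [0.001, -0.001, -1.0]]
ft_force: [0.9, 0.3, 0.4]
gripper_width: 0.0944
```

```bash
python3 - <<'E'
from h import *
a=snap('side','side2.png');w=snap('wrist','w2.png');c=snap('scene')
print(ctrl.observe()['eef_pos'])
im=cv2.cvtColor(a['image'],cv2.COLOR_RGB2BGR)[100:320,150:370]
b=cv2.cvtColor(w['image'],cv2.COLOR_RGB2BGR)
im=cv2.resize(im,(420,420),interpolation=cv2.INTER_CUBIC)
cv2.imwrite('pics/both2.png',cv2.resize(np.hstack([im,b]),(800,343)))
E
```

```text
[ 0.50475216 -0.2177779   0.24076171]
```

View pics/both2.png

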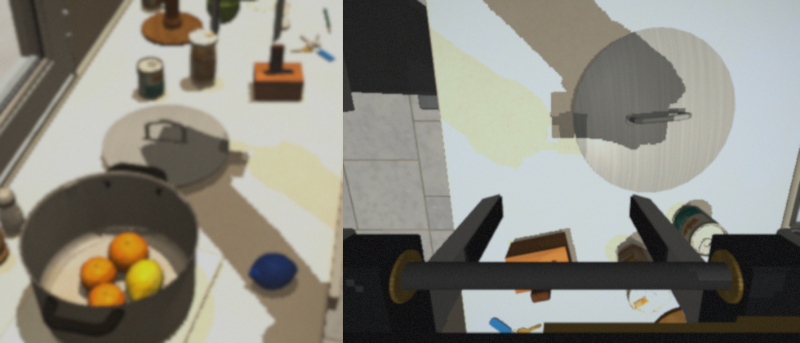

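All four fruits are in the pot, and the blue one stays out. Next I view the block from above.

Emit:
send_rows(plan=[[[-0.03,0.155,0],0],[[-0.03,0.155,0],0],[[-0.03,0.155,0],0],[[-0.03,0.155,0],0],[[-0.023,0.153,0],0]])

```text
time_s: 23.78
eef_pos: [0.4619, -0.4514, 0.2403]
ee_rot: [[1.0, 0.003, -0.0], [0.003, -1.0, 0.0], [-0.0, -0.0, -1.0]]
ft_force: [0.2, 0.9, 0.9]
gripper_width: 0.0944
```

```bash
python3 - <<'E'
from h import *
w=load('wrist');W=cloud(w);p=W.reshape(-1,3)
# lid from previous wrist view
k=(abs(p[:,0]-.63)<.16)&(abs(p[:,1]+.14)<.16)
q=p[k&(p[:,2]>.05)&(p[:,2]<.1)]
print('loop',len(q),q.mean(0),q.min(0),q.max(0));c,sz,a=cv2.minAreaRect(q[:,:2].astype(np.float32)*1000);print(c,sz,a)
q=q[q[:,2]>.074];print(len(q),cv2.minAreaRect(q[:,:2].astype(np.float32)*1000)) if len(q)>5 else 0
q=p[k&(p[:,2]>.016)&(p[:,2]<.05)];print('lid',cv2.minEnclosingCircle(q[:,:2].astype(np.float32)*1000),np.percentile(q[:,2],[5,50,95,99]))
s=snap('wrist','w3.png');W=cloud(s);p=W.reshape(-1,3);print(ctrl.observe()['eef_pos'])
for lo,hi in((.04,.06),(.065,.13)):
    q=p[(abs(p[:,0]-.46)<.09)&(abs(p[:,1]+.41)<.09)&(p[:,2]>lo)&(p[:,2]<hi)]
    if len(q)>5: print(lo,len(q),q.min(0),q.max(0),np.median(q[:,2]),cv2.minAreaRect(q[:,:2].astype(np.float32)*1000))
E
```

```text
loop 546 [ 0.62965655 -0.16427287  0.07280627] [ 0.59508727 -0.17101931  0.05007073] [ 0.67216648 -0.15663176  0.08084242]
(633.5421142578125, -164.2624969482422) (77.31883239746094, 8.078930854797363) 5.966808319091797
284 ((634.5242309570312, -164.18325805664062), (49.71601486206055, 7.982667446136475), 5.842600345611572)
lid ((634.0392456054688, -164.041748046875), 120.92374420166016) [0.02424888 0.02972984 0.03286413 0.0338183 ]
[ 0.45879486 -0.45676246  0.24032404]
0.04 4674 [ 0.4044964  -0.45590499  0.04031539] [ 0.51539167 -0.36757838  0.05821981] 0.04969265949841811 ((460.022216796875, -411.9996643066406), (100.0682373046875, 70.08921813964844), 12.400311470031738)
0.065 549 [ 0.45253535 -0.41978874  0.06633733] [ 0.4807074  -0.40061417  0.11457125] 0.11183725128445499 ((466.7880554199219, -410.4169616699219), (27.904741287231445, 17.826444625854492), 14.730578422546387)
```

View pics/w3.png

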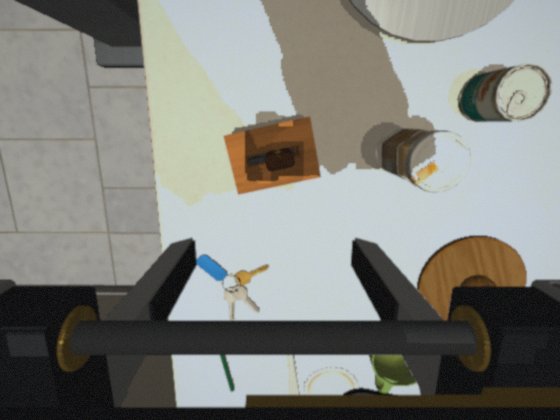

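The wrist view shows the block centred at about (272,157), with the lifter grip at (278,158) offset towards world +x. The point cloud gives block (0.460,-0.412) at 12.4° and the lid (0.634,-0.164) with its loop at 5.9°. I turn the jaws to −77.6°.

Emit:
send_rows(plan=[[[0,0,0],0.0958],[[0,0,0],0.0958],[[0,0,0],0.0958],[[0,0,0],0.0958],[[0,0,0],0.0958]])

```text
time_s: 24.45
eef_pos: [0.4623, -0.4499, 0.2403]
ee_rot: [[0.728, -0.685, -0.0], [-0.685, -0.728, -0.0], [-0.0, 0.0, -1.0]]
ft_force: [0.3, -0.0, 0.4]
gripper_width: 0.0936
```

Emit:
send_rows(plan=[[[0,0,0],0.0958],[[0,0,0],0.0958],[[0,0,0],0.0958],[[0,0,0],0.0958],[[0,0,0],0]])

```text
time_s: 25.08
eef_pos: [0.462, -0.45, 0.2401]
ee_rot: [[0.218, -0.976, -0.001], [-0.976, -0.218, -0.0], [-0.0, 0.001, -1.0]]
ft_force: [-0.2, -0.6, 0.5]
gripper_width: 0.0938
```

```bash
cat >> h.py <<'E'
def to(x,y,z,ang=None):
    "ang: wanted world angle of tool x, deg"
    o=ctrl.observe();R=np.asarray(o['ee_rot']);d=np.array([x,y,z])-o['eef_pos']
    a=np.degrees(np.arctan2(R[1,0],R[0,0]))
    print('at',np.round(o['eef_pos'],4),'ang',round(a,2),'F',np.round(o['ft_force'],1),'w',o['gripper_width'],'| tool shift',np.round(R.T@d/.3,4), 'yaw',None if ang is None else round((a-ang)/90,4),'q7',np.round(o['joints'],2))
E
python3 -c "
from h import *
to(.4668,-.4104,.14,-77.6)"
```

```text
at [ 0.462  -0.45    0.2401] ang -77.42 F [-0.2 -0.6  0.5] w 0.0937587540404069 | tool shift [-0.1253 -0.0445  0.3338] yaw 0.002 q7 [-0.01  0.71  1.18  1.55 -0.66  1.34 -0.11]
```

Emit:
send_rows(plan=[[[-0.063,-0.022,0],0.002],[[-0.063,-0.022,0],0],[[0,0,0.167],0],[[0,0,0.167],0],[[0,0,0],0]], fingers=0.6)

```text
time_s: 25.7
eef_pos: [0.4653, -0.4093, 0.1381]
ee_rot: [[0.216, -0.976, -0.004], [-0.976, -0.216, 0.003], [-0.003, 0.003, -1.0]]
ft_force: [-0.3, -0.6, 1.3]
gripper_width: 0.057
```

```bash
python3 -c "
from h import *
to(.4668,-.4104,.069,-77.6)
s=snap('wrist','w4.png');p=cloud(s).reshape(-1,3)
for lo,hi in((.04,.06),(.08,.125)):
    q=p[(abs(p[:,0]-.46)<.08)&(abs(p[:,1]+.41)<.07)&(p[:,2]>lo)&(p[:,2]<hi)]
    if len(q)>5: print(lo,len(q),q.min(0),q.max(0),np.median(q[:,2]),cv2.minAreaRect(q[:,:2].astype(np.float32)*1000))
"
```

```text
at [ 0.4653 -0.4093  0.1381] ang -77.52 F [-0.3 -0.6  1.3] w 0.05697931665421253 | tool shift [ 0.0054 -0.0047  0.2302] yaw 0.0009 q7 [-0.06  0.75  1.1   1.71 -0.73  1.15 -0.1 ]
0.04 7498 [ 0.4047244  -0.45713469  0.04000524] [ 0.5162842  -0.36830217  0.05716435] 0.049793278302732696 ((459.8885498046875, -412.7156982421875), (100.63735961914062, 70.06582641601562), 12.310567855834961)
0.08 1076 [ 0.45363369 -0.42096583  0.08002416] [ 0.48142405 -0.40134397  0.1145849 ] 0.11188997689497304 ((467.6251525878906, -411.0047302246094), (27.23208999633789, 17.081180572509766), 12.172886848449707)
```

View pics/w4.png

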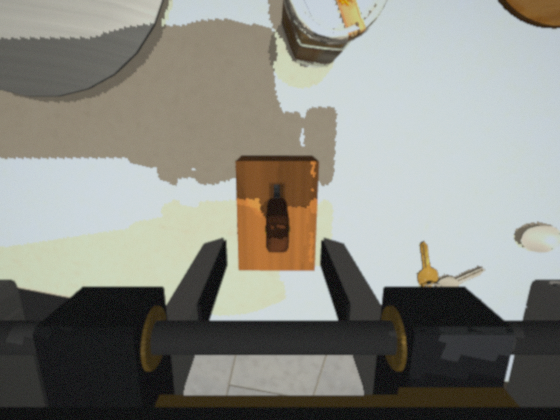

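The view shows the grip at (277,222) centred between the open fingers, with the block square to the jaws. I descend and grip.

Emit:
send_rows(plan=[[[0.006,-0.006,0.115],0],[[0,0,0.115],0],[[0,0,0],0],[[0,0,0],0],[[0,0,0],0]])

```text
time_s: 26.38
eef_pos: [0.4687, -0.4128, 0.0733]
ee_rot: [[0.213, -0.977, 0.002], [-0.977, -0.213, -0.001], [0.002, -0.002, -1.0]]
ft_force: [0.6, 0.7, -0.1]
gripper_width: 0.0564
```

Emit:
send_rows(plan=[[[0,0,0],0],[[0,0,0],0],[[0,0,0],0],[[0,0,0],0],[[0,0,0],0]], fingers=0, newtons=40)

```text
time_s: 27.0
eef_pos: [0.468, -0.4122, 0.0714]
ee_rot: [[0.212, -0.977, -0.0], [-0.977, -0.212, -0.0], [0.0, 0.0, -1.0]]
ft_force: [1.3, 0.3, 0.3]
gripper_width: 0.0157
```

```bash
python3 -c "
from h import *
to(.4672,-.4107,.069,-77.6)"
```

```text
at [ 0.468  -0.4122  0.0714] ang -77.74 F [1.3 0.3 0.3] w 0.015700207002073717 | tool shift [-0.0053  0.0016  0.0079] yaw -0.0015 q7 [-0.01  0.83  1.02  1.75 -0.81  1.05 -0.05]
```

Emit:
send_rows(plan=[[[0,0,-0.06],0],[[0,0,-0.08],0],[[0,0,-0.08],0],[[0,0,-0.1],0],[[0,0,-0.1],0]])

```text
time_s: 27.62
eef_pos: [0.468, -0.4122, 0.1999]
ee_rot: [[0.212, -0.977, 0.001], [-0.977, -0.212, -0.001], [0.001, -0.001, -1.0]]
ft_force: [-0.0, 0.1, -1.8]
gripper_width: 0.0158
```

Emit:
send_rows(plan=[[[0,0,0],0],[[0,0,0],-0.0928],[[0,0,0],-0.0928],[[0,0,0],-0.0928],[[0,0,0],-0.0928]])

```text
time_s: 28.25
eef_pos: [0.4678, -0.4119, 0.1973]
ee_rot: [[0.719, -0.695, -0.0], [-0.695, -0.719, 0.0], [-0.0, 0.0, -1.0]]
ft_force: [-0.1, -0.0, -1.3]
gripper_width: 0.0156
```

Emit:
send_rows(plan=[[[0,0,0],-0.0928],[[0,0,0],-0.0928],[[0,0,0],-0.0928],[[0,0,0],-0.0928],[[0,0,0],-0.0928]])

```text
time_s: 28.88
eef_pos: [0.4678, -0.4119, 0.1973]
ee_rot: [[0.999, -0.04, -0.0], [-0.04, -0.999, 0.0], [-0.0, -0.0, -1.0]]
ft_force: [-0.3, -0.1, -1.7]
gripper_width: 0.0158
```

Emit:
send_rows(plan=[[[0,0,0],-0.0928],[[0,0,0],0],[[0,0,0],0]])

```text
time_s: 29.25
eef_pos: [0.4679, -0.4121, 0.1974]
ee_rot: [[0.995, 0.097, -0.0], [0.097, -0.995, 0.0], [-0.0, -0.0, -1.0]]
ft_force: [-0.4, -0.2, -1.7]
gripper_width: 0.0158
```

```bash
python3 -c "
from h import *
L=np.array([np.cos(np.radians(95.9)),np.sin(np.radians(95.9))])
print(np.array([.634,-.164])-.07*L)
x,y=np.array([.634,-.164])-.07*L
to(x,y,.195,5.9)
s=snap('side','side5.png');snap('scene')
cv2.imwrite('pics/c5.png',cv2.resize(cv2.cvtColor(s['image'],cv2.COLOR_RGB2BGR)[60:240,200:400],None,fx=3,fy=3,interpolation=cv2.INTER_CUBIC))
"
```

```text
[ 0.64119548 -0.2336292 ]
at [ 0.4679 -0.4121  0.1974] ang 5.58 F [-0.4 -0.2 -1.7] w 0.015752935231537635 | tool shift [ 0.6326 -0.5359  0.0078] yaw -0.0036 q7 [ 0.1   0.54  0.81  1.65 -0.42  1.14  1.11]
```

View pics/c5.png

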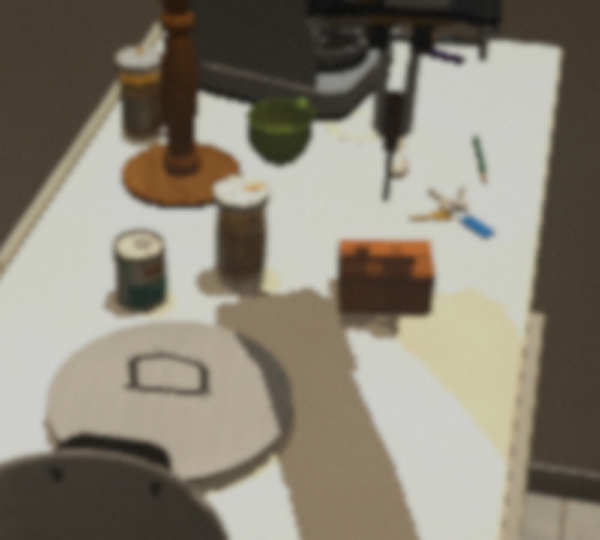

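Emit:
send_rows(plan=[[[0.09,-0.076,0],-0.0036],[[0.09,-0.076,0],0],[[0.09,-0.076,0],0],[[0.09,-0.076,0],0],[[0.09,-0.076,0],0]])

```text
time_s: 29.98
eef_pos: [0.5911, -0.2835, 0.1973]
ee_rot: [[0.994, 0.105, -0.0], [0.105, -0.994, -0.0], [-0.0, 0.0, -1.0]]
ft_force: [-0.4, -0.4, -1.4]
gripper_width: 0.0158
```

Emit:
send_rows(plan=[[[0.09,-0.076,0],0],[[0.093,-0.08,0],0],[[0,0,0.1],0],[[0,0,0],0],[[0,0,0],0]])

```text
time_s: 30.6
eef_pos: [0.6398, -0.2329, 0.1683]
ee_rot: [[0.994, 0.105, 0.0], [0.105, -0.994, -0.001], [0.0, 0.001, -1.0]]
ft_force: [0.4, -0.9, -1.7]
gripper_width: 0.0158
```

```bash
python3 - <<'E'
from h import *
to(.6412,-.2336,.1144,5.9)
s=snap('wrist','w6.png');p=cloud(s).reshape(-1,3)
k=(abs(p[:,0]-.634)<.15)&(abs(p[:,1]+.164)<.15)
q=p[k&(p[:,2]>.05)&(p[:,2]<.1)&(p[:,1]>-.19)]
print('loop',len(q),cv2.minAreaRect(q[:,:2].astype(np.float32)*1000),np.percentile(q[:,2],[50,95,99]))
E
```

```text
at [ 0.6398 -0.2329  0.1683] ang 6.02 F [ 0.4 -0.9 -1.7] w 0.01577164810469941 | tool shift [0.0043 0.0025 0.1798] yaw 0.0013 q7 [-0.18  0.66  0.75  1.51 -0.47  1.15  0.76]
loop 814 ((633.8795776367188, -164.56527709960938), (76.4275894165039, 8.025728225708008), 6.013519763946533) [0.0748247  0.07897975 0.0799499 ]
```

View pics/w6.png

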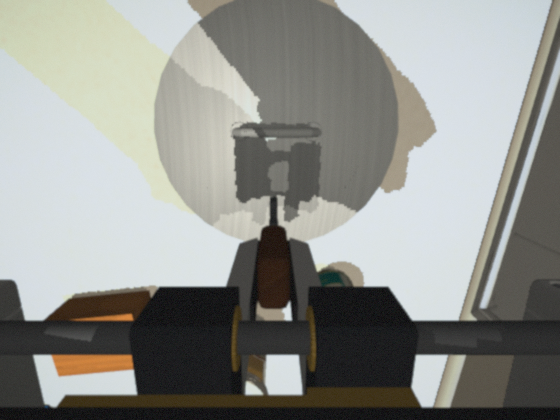

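Emit:
send_rows(plan=[[[0.004,0.002,0.06],0],[[0,0,0.06],0],[[0,0,0.06],0],[[0,0,0],0],[[0,0,0],0]])

```text
time_s: 31.28
eef_pos: [0.6413, -0.2329, 0.1137]
ee_rot: [[0.994, 0.106, 0.0], [0.106, -0.994, -0.0], [0.0, 0.0, -1.0]]
ft_force: [-0.3, -0.1, -0.6]
gripper_width: 0.0159
```

```bash
python3 - <<'E'
from h import *
to(.634,-.1645,.1144,5.95)
E
```

```text
at [ 0.6413 -0.2329  0.1137] ang 6.09 F [-0.3 -0.1 -0.6] w 0.01586275937526964 | tool shift [ 1.000e-04 -2.294e-01 -2.500e-03] yaw 0.0016 q7 [-0.16  0.72  0.71  1.55 -0.51  1.07  0.79]
```

Emit:
send_rows(plan=[[[0,-0.046,0],0],[[0,-0.046,0],0],[[0,-0.046,0],0],[[0,0,0],0]])

```text
time_s: 31.78
eef_pos: [0.6371, -0.1895, 0.1135]
ee_rot: [[0.994, 0.109, 0.0], [0.109, -0.994, 0.001], [0.0, -0.001, -1.0]]
ft_force: [0.2, -0.6, -1.7]
gripper_width: 0.0155
```

Emit:
send_rows(plan=[[[0,-0.046,0],0],[[0,-0.045,0],0],[[0,0,0],0],[[0,0,0],0]])

```text
time_s: 32.28
eef_pos: [0.6338, -0.1646, 0.1135]
ee_rot: [[0.994, 0.106, 0.0], [0.106, -0.994, -0.0], [0.0, 0.0, -1.0]]
ft_force: [0.3, -0.5, -2.3]
gripper_width: 0.0155
```

```bash
python3 - <<'E'
from h import *
to(.634,-.1645,.1274,5.95)
s=snap('wrist','w7.png');p=cloud(s).reshape(-1,3)
s=snap('side')
cv2.imwrite('pics/c7.png',cv2.resize(cv2.cvtColor(s['image'],cv2.COLOR_RGB2BGR)[120:240,200:330],None,fx=4,fy=4,interpolation=cv2.INTER_CUBIC))
E
```

```text
at [ 0.6338 -0.1646  0.1135] ang 6.1 F [ 0.3 -0.5 -2.3] w 0.015533953667717771 | tool shift [ 0.0006 -0.0002 -0.0464] yaw 0.0017 q7 [-0.29  0.67  0.72  1.63 -0.5   1.03  0.7 ]
```

View pics/c7.png

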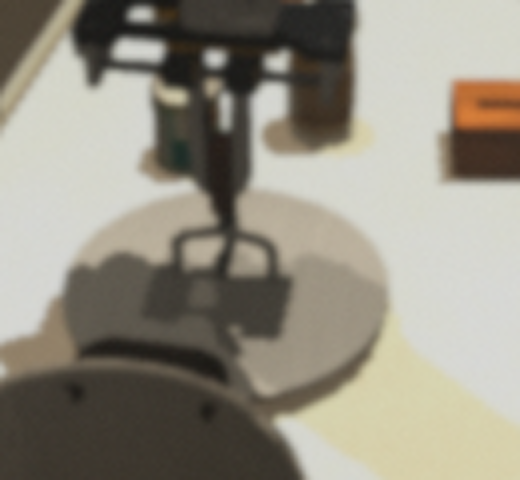

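The tongue passes under the bar at mid-loop, around (228,255). I raise slowly.

Emit:
send_rows(plan=[[[0,0,-0.02],0],[[0,0,-0.02],0],[[0,0,-0.015],0],[[0,0,-0.015],0],[[0,0,-0.015],0]])

```text
time_s: 33.0
eef_pos: [0.6337, -0.1643, 0.1391]
ee_rot: [[0.994, 0.106, -0.0], [0.106, -0.994, 0.0], [-0.0, -0.0, -1.0]]
ft_force: [0.1, 0.8, -5.0]
gripper_width: 0.0161
```

Emit:
send_rows(plan=[[[0,0,-0.02],0],[[0,0,-0.02],0],[[0,0,-0.02],0],[[0,0,-0.02],0],[[0,0,0],0]])

```text
time_s: 33.62
eef_pos: [0.6341, -0.1644, 0.1634]
ee_rot: [[0.994, 0.106, 0.001], [0.106, -0.994, -0.0], [0.001, 0.0, -1.0]]
ft_force: [-0.4, -0.1, -5.8]
gripper_width: 0.0158
```

```bash
cat > lid.py <<'E'
from h import *
def lid(zlo,zhi,cx,cy,cam='side',r=.115):
    s=snap(cam);p=cloud(s).reshape(-1,3)
    q=p[(np.hypot(p[:,0]-cx,p[:,1]-cy)<r)&(p[:,2]>zlo)&(p[:,2]<zhi)]
    for _ in range(3):
        A=np.c_[q[:,:2]-[cx,cy],np.ones(len(q))];x=np.linalg.lstsq(A,q[:,2],rcond=None)[0];e=abs(q[:,2]-A@x);q=q[e<.006]
    print(cam,len(q),'tilt',np.round(x[:2],3),'z',round(x[2],4),'circle',cv2.minEnclosingCircle(q[:,:2].astype(np.float32)*1000))
E
python3 - <<'E'
from lid import *
to(.634,-.1645,.1274,5.95)
o=ctrl.observe()
lid(.03,.09,.634,-.1645,'side',.13)
s=load('side')
cv2.imwrite('pics/c8.png',cv2.resize(cv2.cvtColor(s['image'],cv2.COLOR_RGB2BGR)[120:240,200:330],None,fx=4,fy=4,interpolation=cv2.INTER_CUBIC))
E
```

```text
at [ 0.6341 -0.1644  0.1634] ang 6.11 F [-0.4 -0.1 -5.8] w 0.015837657314514295 | tool shift [-0.0004  0.0002  0.1201] yaw 0.0018 q7 [-0.31  0.62  0.76  1.59 -0.46  1.11  0.67]
side 3099 tilt [-0.046 -0.026] z 0.0648 circle ((630.4094848632812, -162.49313354492188), 120.9981689453125)
```

View pics/c8.png

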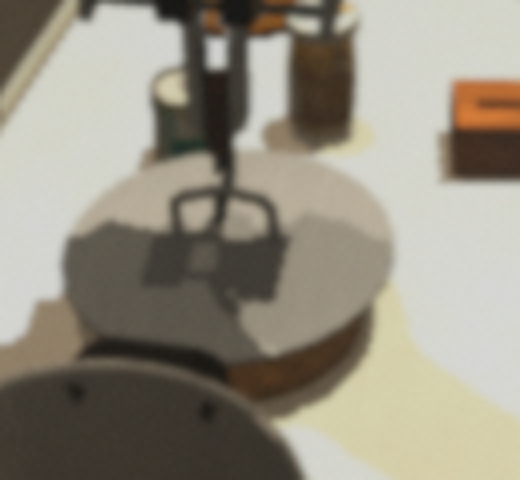

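The lid hangs level on the lifter, clear of the trivet with a tilt of about 0.05. I raise it and carry it towards the pot.

Emit:
send_rows(plan=[[[0,0,-0.03],0],[[0,0,-0.05],0],[[0,0,-0.05],0],[[0,0,-0.06],0],[[0,0,-0.06],0]])

```text
time_s: 34.3
eef_pos: [0.6339, -0.1644, 0.2395]
ee_rot: [[0.994, 0.106, 0.0], [0.106, -0.994, -0.0], [0.0, 0.0, -1.0]]
ft_force: [-0.6, -0.3, -5.5]
gripper_width: 0.0154
```

Emit:
send_rows(plan=[[[0,0,-0.06],0],[[0,0,-0.06],0],[[0,0,-0.06],0],[[0,0,-0.05],0],[[0,0,-0.03],0]])

```text
time_s: 34.92
eef_pos: [0.634, -0.1644, 0.3169]
ee_rot: [[0.994, 0.106, 0.001], [0.106, -0.994, -0.0], [0.001, 0.0, -1.0]]
ft_force: [0.1, -0.3, -6.2]
gripper_width: 0.0159
```

Emit:
send_rows(plan=[[[0,-0.02,0],0],[[0.002,-0.04,0],0],[[0.003,-0.06,0],0],[[0.003,-0.07,0],0],[[0.003,-0.07,0],0]])

```text
time_s: 35.55
eef_pos: [0.6287, -0.0842, 0.3156]
ee_rot: [[0.994, 0.107, -0.0], [0.107, -0.994, 0.0], [-0.0, -0.0, -1.0]]
ft_force: [-0.6, -0.0, -5.2]
gripper_width: 0.0159
```

Emit:
send_rows(plan=[[[0.002,-0.07,0],0],[[0.002,-0.07,0],0],[[0.002,-0.07,0],0],[[0.002,-0.07,0],0],[[0.002,-0.07,0],0]])

```text
time_s: 36.17
eef_pos: [0.6205, 0.0197, 0.3159]
ee_rot: [[0.994, 0.106, 0.0], [0.106, -0.994, -0.0], [0.0, 0.0, -1.0]]
ft_force: [-0.1, -0.2, -5.3]
gripper_width: 0.0162
```

Emit:
send_rows(plan=[[[0.002,-0.07,0],0],[[0.002,-0.07,0],0],[[0.002,-0.07,0],0],[[0.002,-0.07,0],0],[[0.002,-0.07,0],0]])

```text
time_s: 36.8
eef_pos: [0.6124, 0.1244, 0.3159]
ee_rot: [[0.994, 0.106, 0.0], [0.106, -0.994, -0.0], [0.0, 0.0, -1.0]]
ft_force: [-0.1, -0.2, -6.0]
gripper_width: 0.0156
```

Emit:
send_rows(plan=[[[0.002,-0.06,0],0],[[0.002,-0.06,0],0],[[0.002,-0.04,0],0],[[0,-0.03,0],0],[[0,0,0],0]])

```text
time_s: 37.42
eef_pos: [0.6081, 0.1803, 0.3158]
ee_rot: [[0.994, 0.107, -0.0], [0.107, -0.994, -0.0], [-0.0, 0.0, -1.0]]
ft_force: [-0.7, -0.2, -5.4]
gripper_width: 0.016
```

```bash
python3 - <<'E'
from lid import *
to(.609,.183,.3154)
lid(.19,.25,.609,.175,'side',.135)
lid(.19,.25,.609,.175,'wrist',.135)
lid(.19,.25,.609,.175,'scene',.135)
E
```

```text
at [0.6081 0.1803 0.3158] ang 6.14 F [-0.7 -0.2 -5.4] w 0.016004638444898474 | tool shift [ 0.0038 -0.0086  0.0013] yaw None q7 [-0.88  0.44  0.78  1.47 -0.31  1.36  0.02]
side 7060 tilt [-0.049  0.015] z 0.2172 circle ((605.197021484375, 183.97474670410156), 120.40046691894531)
wrist 42816 tilt [-0.05   0.005] z 0.2181 circle ((605.4675903320312, 181.9865264892578), 120.23133850097656)
scene 1804 tilt [-0.03  -0.013] z 0.217 circle ((600.2484130859375, 180.68702697753906), 120.15293884277344)
```

Emit:
send_rows(plan=[[[0.012,0,0],0],[[0,0,0.03],0],[[0,0,0.04],0],[[0,0,0.04],0],[[0,0,0.03],0]])

```text
time_s: 38.2
eef_pos: [0.6115, 0.1802, 0.2727]
ee_rot: [[0.994, 0.106, -0.001], [0.106, -0.994, -0.0], [-0.001, 0.0, -1.0]]
ft_force: [0.0, 0.2, -5.4]
gripper_width: 0.0157
```

Emit:
send_rows(plan=[[[0,0,0.01],0],[[0,0,0.01],0],[[0,0,0.01],0],[[0,0,0.01],0],[[0,0,0],0]])

```text
time_s: 38.83
eef_pos: [0.612, 0.1802, 0.2621]
ee_rot: [[0.994, 0.106, 0.001], [0.106, -0.994, -0.0], [0.001, 0.0, -1.0]]
ft_force: [-0.1, -0.4, -0.7]
gripper_width: 0.0155
```

```bash
python3 - <<'E'
from lid import *
to(.609,.183,.2495)
lid(.14,.20,.609,.183,'side',.135)
lid(.14,.20,.609,.183,'wrist',.135)
E
```

```text
at [0.612  0.1802 0.2621] ang 6.1 F [-0.1 -0.4 -0.7] w 0.015522847552359454 | tool shift [-0.009  -0.0104  0.0418] yaw None q7 [-0.87  0.49  0.76  1.53 -0.35  1.26  0.05]
side 6858 tilt [ 0.015 -0.019] z 0.1646 circle ((607.9627685546875, 184.79058837890625), 121.02278137207031)
wrist 42175 tilt [ 0.013 -0.02 ] z 0.1654 circle ((610.1557006835938, 182.4366912841797), 120.20604705810547)
```

Emit:
send_rows(plan=[[[0,0,0.012],0],[[0,0,0.012],0],[[0,0,0.013],0],[[0,0,0],0],[[0,0,0],0]])

```text
time_s: 39.55
eef_pos: [0.6118, 0.1802, 0.2508]
ee_rot: [[0.994, 0.106, 0.0], [0.106, -0.994, -0.0], [0.0, 0.0, -1.0]]
ft_force: [-0.3, -0.2, -2.1]
gripper_width: 0.016
```

```bash
python3 - <<'E'
from lid import *
to(.609,.183,.2495)
lid(.14,.20,.609,.183,'side',.135)
lid(.14,.20,.609,.183,'wrist',.135)
p=cloud(load('wrist')).reshape(-1,3)
q=p[(np.hypot(p[:,0]-.609,p[:,1]-.183)<.05)&(p[:,2]>.19)&(p[:,2]<.222)];print('loop',cv2.minAreaRect(q[:,:2].astype(np.float32)*1000),np.percentile(q[:,2],[50,90,97,100]))
s=load('side')
cv2.imwrite('pics/c9.png',cv2.resize(cv2.cvtColor(s['image'],cv2.COLOR_RGB2BGR)[150:330,140:300],None,fx=3.2,fy=3.2,interpolation=cv2.INTER_CUBIC))
E
```

```text
at [0.6118 0.1802 0.2508] ang 6.1 F [-0.3 -0.2 -2.1] w 0.01601327214709169 | tool shift [-0.0083 -0.0102  0.0044] yaw None q7 [-0.87  0.49  0.76  1.55 -0.35  1.24  0.05]
side 6782 tilt [ 0.015 -0.022] z 0.1647 circle ((608.9141235351562, 186.10049438476562), 121.31149291992188)
wrist 44759 tilt [ 0.013 -0.021] z 0.1655 circle ((610.1461791992188, 182.1395263671875), 120.04084777832031)
loop ((609.43994140625, 188.83648681640625), (77.07720947265625, 24.30791664123535), 4.794478416442871) [0.20792491 0.21170661 0.21265823 0.21427648]
```

View pics/c9.png

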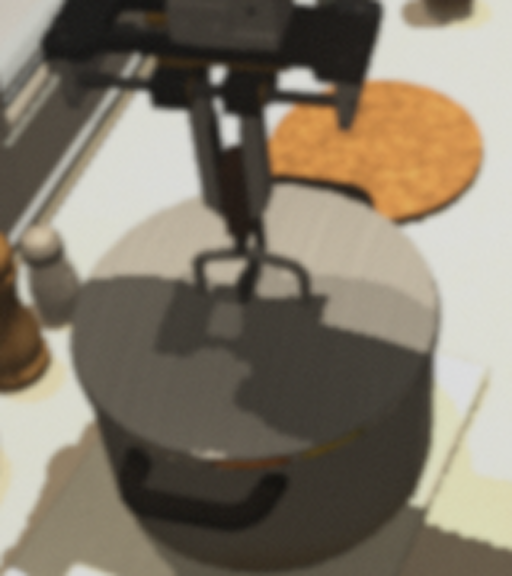

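Emit:
send_rows(plan=[[[0,0.03,0],0],[[0,0.04,0],0],[[0,0.05,0],0],[[0,0.06,0],0],[[0,0.08,0],0]])

```text
time_s: 40.28
eef_pos: [0.6202, 0.1014, 0.2508]
ee_rot: [[0.994, 0.106, 0.0], [0.106, -0.994, -0.0], [0.0, 0.0, -1.0]]
ft_force: [0.0, -0.4, -0.8]
gripper_width: 0.0158
```

```bash
python3 - <<'E'
from lid import *
to(.609,.183,.2495)
lid(.14,.20,.609,.183,'side',.135)
lid(.14,.20,.609,.183,'wrist',.135)
for n in('side','wrist'):
    p=cloud(load(n)).reshape(-1,3)
    r=np.hypot(p[:,0]-.6095,p[:,1]-.183);k=(r>.105)&(r<.118)&(p[:,2]>.14)&(p[:,2]<.18)
    q=p[k];A=np.c_[q[:,:2]-[.6095,.183],np.ones(len(q))];print(n,'rimfit',np.round(np.linalg.lstsq(A,q[:,2],rcond=None)[0],4))
E
```

```text
at [0.6202 0.1014 0.2508] ang 6.11 F [ 0.  -0.4 -0.8] w 0.01580188135296835 | tool shift [-0.008  -0.2746  0.0044] yaw None q7 [-0.76  0.48  0.77  1.57 -0.35  1.23  0.18]
side 7056 tilt [ 0.015 -0.02 ] z 0.1646 circle ((608.6531982421875, 186.04714965820312), 121.23237609863281)
wrist 58904 tilt [0.01  0.005] z 0.1656 circle ((610.3777465820312, 179.73960876464844), 120.30941009521484)
side rimfit [ 0.0146 -0.0206  0.1601]
wrist rimfit [ 0.0121 -0.0081  0.1613]
```

The lid is seated with no load and about 0.02 tilt. I take the lifter back over the block.

Emit:
send_rows(plan=[[[0,0.05,-0.03],0],[[-0.057,0.13,0],0],[[-0.057,0.137,0],0],[[-0.057,0.137,0],0],[[-0.057,0.137,0],0]])

```text
time_s: 41.0
eef_pos: [0.5705, -0.0827, 0.2605]
ee_rot: [[0.994, 0.107, 0.001], [0.107, -0.994, 0.0], [0.001, 0.0, -1.0]]
ft_force: [0.6, -1.1, -1.8]
gripper_width: 0.016
```

Emit:
send_rows(plan=[[[-0.057,0.137,0],0],[[-0.057,0.137,0],0],[[-0.057,0.137,0],0],[[-0.057,0.137,0],0],[[-0.057,0.137,0],0]])

```text
time_s: 41.62
eef_pos: [0.5071, -0.2961, 0.2605]
ee_rot: [[0.994, 0.107, 0.001], [0.107, -0.994, -0.0], [0.001, 0.0, -1.0]]
ft_force: [0.8, 0.8, -1.7]
gripper_width: 0.016
```

Emit:
send_rows(plan=[[[-0.057,0.137,0],0],[[-0.057,0.137,0],0],[[-0.057,0.1,0],0],[[0,0,0],0.0932],[[0,0,0],0.0932]])

```text
time_s: 42.25
eef_pos: [0.4681, -0.4123, 0.2604]
ee_rot: [[0.982, -0.19, 0.0], [-0.19, -0.982, -0.0], [0.0, 0.0, -1.0]]
ft_force: [0.2, 0.5, -1.1]
gripper_width: 0.0159
```

Emit:
send_rows(plan=[[[0,0,0],0.0932],[[0,0,0],0.0932],[[0,0,0],0.0932],[[0,0,0],0.0932],[[0,0,0],0.0932]])

```text
time_s: 42.88
eef_pos: [0.4686, -0.4116, 0.2605]
ee_rot: [[0.604, -0.797, 0.001], [-0.797, -0.604, -0.0], [0.0, -0.0, -1.0]]
ft_force: [-0.1, -0.2, -2.3]
gripper_width: 0.0161
```

Emit:
send_rows(plan=[[[0,0,0],0.0932],[[0,0,0],0.0932],[[0,0,0],0.0932],[[0,0,0],0],[[0,0,0],0]])

```text
time_s: 43.5
eef_pos: [0.4687, -0.4115, 0.2601]
ee_rot: [[0.215, -0.977, 0.0], [-0.977, -0.215, -0.0], [0.0, -0.0, -1.0]]
ft_force: [0.2, 0.0, -0.7]
gripper_width: 0.0158
```

```bash
python3 - <<'E'
from lid import *
to(.468,-.4122,.14,-77.74)
E
```

```text
at [ 0.4687 -0.4115  0.2601] ang -77.57 F [ 0.2  0.  -0.7] w 0.01576619855158482 | tool shift [0.0018 0.0028 0.4004] yaw 0.0019 q7 [-0.1   0.64  1.19  1.58 -0.6   1.34 -0.19]
```

Emit:
send_rows(plan=[[[0.002,0.003,0.1],0.0019],[[0,0,0.1],0],[[0,0,0.1],0],[[0,0,0.1],0],[[0,0,0],0]])

```text
time_s: 44.12
eef_pos: [0.4674, -0.4114, 0.1386]
ee_rot: [[0.211, -0.978, -0.002], [-0.978, -0.211, 0.002], [-0.002, 0.002, -1.0]]
ft_force: [0.0, -0.3, -1.7]
gripper_width: 0.0161
```

Emit:
send_rows(plan=[[[0,0,0],0],[[0,0,0],0],[[0,0,0],0]])

```text
time_s: 44.5
eef_pos: [0.4682, -0.4123, 0.1406]
ee_rot: [[0.209, -0.978, 0.001], [-0.978, -0.209, -0.001], [0.001, -0.001, -1.0]]
ft_force: [-0.1, -1.5, -1.4]
gripper_width: 0.0156
```

```bash
python3 - <<'E'
from lid import *
to(.468,-.4122,.0714,-77.74)
snap('wrist','w10.png');s=snap('side')
for n in('wrist',):
    p=cloud(load(n)).reshape(-1,3)
    q=p[(np.hypot(p[:,0]-.468,p[:,1]+.412)<.04)&(p[:,2]>.13)&(p[:,2]<.19)];print(cv2.minAreaRect(q[:,:2].astype(np.float32)*1000),np.median(q[:,2])) if len(q)>5 else 0
E
```

```text
at [ 0.4682 -0.4123  0.1406] ang -77.92 F [-0.1 -1.5 -1.4] w 0.01562986560565619 | tool shift [-0.0006  0.0008  0.2306] yaw -0.002 q7 [-0.05  0.74  1.08  1.7  -0.72  1.15 -0.12]
((469.18341064453125, -414.0398864746094), (28.36565399169922, 38.8863410949707), 28.86499786376953) 0.17922183719603546
```

View pics/w10.png

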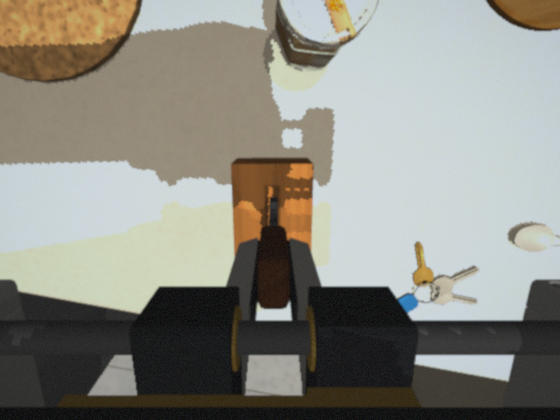

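The steel at (272,205) lines up with the slot end at (271,190). I insert slowly.

Emit:
send_rows(plan=[[[0,0,0.05],0],[[0,0,0.04],0],[[0,0,0.03],0],[[0,0,0.02],0],[[0,0,0],0]])

```text
time_s: 45.22
eef_pos: [0.4678, -0.4121, 0.0974]
ee_rot: [[0.209, -0.978, -0.0], [-0.978, -0.209, 0.0], [-0.0, 0.0, -1.0]]
ft_force: [-0.4, 0.5, -2.1]
gripper_width: 0.0161
```

```bash
python3 - <<'E'
from lid import *
to(.468,-.4122,.0714,-77.74)
E
```

```text
at [ 0.4678 -0.4121  0.0974] ang -77.95 F [-0.4  0.5 -2.1] w 0.01611228639996648 | tool shift [ 0.0005 -0.0006  0.0868] yaw -0.0024 q7 [-0.02  0.79  1.03  1.73 -0.76  1.08 -0.09]
```

It is inside the slot (underside about 0.031) without load, so I continue to the bottom.

Emit:
send_rows(plan=[[[0,0,0.025],0],[[0,0,0.025],0],[[0,0,0.02],0],[[0,0,0.017],0],[[0,0,0.005],0]])

```text
time_s: 45.85
eef_pos: [0.4681, -0.4123, 0.0711]
ee_rot: [[0.209, -0.978, 0.001], [-0.978, -0.209, 0.0], [-0.0, -0.001, -1.0]]
ft_force: [-4.7, 8.7, 32.6]
gripper_width: 0.0158
```

```bash
python3 - <<'E'
from lid import *
to(.468,-.4122,.0714,-77.74)
E
```

```text
at [ 0.4681 -0.4123  0.0711] ang -77.95 F [-4.7  8.7 32.6] w 0.015760312214893563 | tool shift [-0.0004  0.0002 -0.0009] yaw -0.0023 q7 [-0.    0.82  1.    1.75 -0.8   1.04 -0.07]
```

Emit:
send_rows(plan=[[[0,0,-0.004],0],[[0,0,0],0],[[0,0,0],0],[[0,0,0],0],[[0,0,0],0]], fingers=0.6)

```text
time_s: 46.48
eef_pos: [0.4679, -0.4121, 0.0714]
ee_rot: [[0.209, -0.978, -0.0], [-0.978, -0.209, -0.0], [0.0, 0.0, -1.0]]
ft_force: [-0.4, 0.2, 0.2]
gripper_width: 0.0558
```

Emit:
send_rows(plan=[[[0,0,-0.05],0],[[0,0,-0.12],0],[[0,0,-0.13],0],[[0,0,-0.13],0],[[0,0,-0.13],0]])

```text
time_s: 47.1
eef_pos: [0.4677, -0.4122, 0.2417]
ee_rot: [[0.208, -0.978, 0.0], [-0.978, -0.208, -0.001], [0.001, -0.0, -1.0]]
ft_force: [0.4, 0.1, 0.5]
gripper_width: 0.0563
```

Emit:
send_rows(plan=[[[-0.05,-0.05,-0.02],0],[[-0.08,-0.05,0],0],[[-0.1,-0.05,0],0],[[0,0,0],0],[[0,0,0],0]])

```text
time_s: 47.72
eef_pos: [0.4972, -0.3357, 0.2462]
ee_rot: [[0.208, -0.978, 0.001], [-0.978, -0.208, -0.0], [0.001, -0.0, -1.0]]
ft_force: [-0.5, 0.6, -0.2]
gripper_width: 0.056
```

```bash
python3 - <<'E'
from lid import *
to(.5,-.3,.25)
for n in('wrist','side'):
    s=snap(n,n+'11.png');p=cloud(s).reshape(-1,3)
    q=p[(np.hypot(p[:,0]-.4668,p[:,1]+.411)<.035)&(p[:,2]>.095)&(p[:,2]<.15)];print(n,len(q),cv2.minAreaRect(q[:,:2].astype(np.float32)*1000),np.percentile(q[:,2],[50,90])) if len(q)>5 else 0
lid(.14,.20,.609,.183,'side',.135)
lid(.14,.20,.609,.183,'scene',.135)
s=load('side');p=cloud(s).reshape(-1,3)
q=p[(p[:,0]>.5)&(p[:,0]<.68)&(p[:,1]>.31)&(p[:,1]<.42)]
for lo,hi in((.012,.03),(.03,.06),(.06,.075),(.075,.1)):
    r=q[(q[:,2]>lo)&(q[:,2]<hi)];print(lo,len(r),r.min(0) if len(r) else'',r.max(0) if len(r) else '')
cv2.imwrite('pics/c11.png',cv2.resize(cv2.cvtColor(s['image'],cv2.COLOR_RGB2BGR)[120:400,110:370],None,fx=2.1,fy=2.1,interpolation=cv2.INTER_CUBIC))
E
```

```text
at [ 0.4972 -0.3357  0.2462] ang -77.97 F [-0.5  0.6 -0.2] w 0.055963638376655626 | tool shift [-0.1145 -0.0338 -0.0129] yaw None q7 [-0.27  0.6   1.19  1.66 -0.58  1.28 -0.33]
wrist 273 ((472.71160888671875, -410.5750427246094), (17.59501075744629, 16.6932430267334), 4.090842247009277) [0.11125954 0.11288104]
side 62 ((467.9836120605469, -407.79119873046875), (24.00397300720215, 20.351701736450195), 20.98037338256836) [0.10761368 0.11285654]
side 7115 tilt [ 0.013 -0.017] z 0.1645 circle ((608.4849853515625, 184.90916442871094), 121.78178405761719)
scene 2010 tilt [ 0.034 -0.018] z 0.1638 circle ((602.077880859375, 184.23280334472656), 120.52099609375)
0.012 2380 [0.50026641 0.31005348 0.01201021] [0.67903998 0.4050558  0.02981703]
0.03 229 [0.60815262 0.34829726 0.03000924] [0.67995255 0.39273575 0.05999454]
0.06 946 [0.56093904 0.33676001 0.0600309 ] [0.67997092 0.39211401 0.07473387]
0.075 193 [0.52991154 0.36464508 0.07510298] [0.57350843 0.38978396 0.08842379]
```

View pics/c11.png

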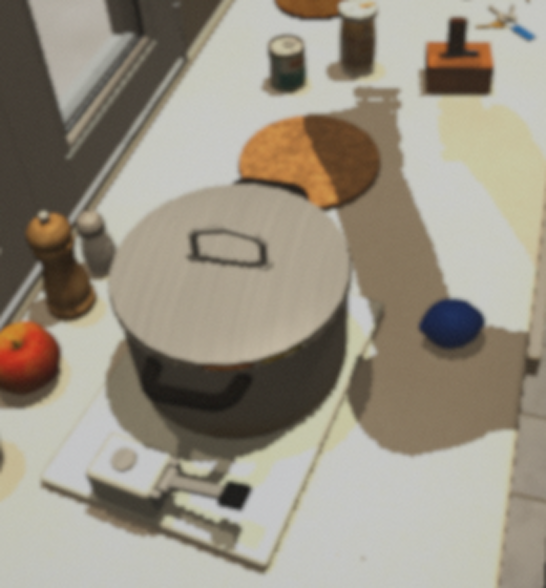

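The lifter is down in the slot (top at 0.112 as at the start), the lid is on, and the lever paddle at about (235,495) in the crop is raised. I turn and go to the lever.

Emit:
send_rows(plan=[[[0,0,-0.15],-0.098],[[0,0,0],-0.098],[[0,0,0],-0.098],[[0,0,0],-0.098],[[0,0,0],-0.098]], fingers=0, newtons=10)

```text
time_s: 48.55
eef_pos: [0.4971, -0.3358, 0.2905]
ee_rot: [[0.833, -0.554, -0.0], [-0.554, -0.833, -0.0], [0.0, 0.0, -1.0]]
ft_force: [1.0, -0.7, -0.2]
gripper_width: 0.0098
```

Emit:
send_rows(plan=[[[0,0,0],-0.098],[[0,0,0],-0.098],[[0,0,0],-0.098],[[0,0,0],-0.098],[[0,0,0],-0.098]])

```text
time_s: 49.18
eef_pos: [0.4971, -0.3359, 0.2904]
ee_rot: [[0.983, 0.182, -0.0], [0.182, -0.983, -0.0], [-0.0, 0.0, -1.0]]
ft_force: [-0.2, -0.2, -0.1]
gripper_width: 0.0005
```

```bash
python3 - <<'E'
from lid import *
to(.49,.36,.29,19)
s=load('side');W=cloud(s);g=s['image'].max(-1)
m=(W[...,0]>.5)&(W[...,0]<.6)&(W[...,1]>.34)&(W[...,1]<.42)&(W[...,2]>.07)&(W[...,2]<.1)
p=W[m];d=W[m&(g<60)];print(len(p),len(d),d.mean(0),cv2.minAreaRect(d[:,:2].astype(np.float32)*1000),d[:,2].min(),d[:,2].max())
E
```

```text
at [ 0.4971 -0.3359  0.2904] ang 10.48 F [-0.2 -0.2 -0.1] w 0.0004615493309621277 | tool shift [ 3.9860e-01 -2.2853e+00  9.0000e-04] yaw -0.0947 q7 [-0.09  0.4   0.85  1.59 -0.31  1.29  0.99]
244 108 [0.54285832 0.37834552 0.08337491] ((543.3223266601562, 377.64898681640625), (21.282306671142578, 21.81523323059082), 83.03007507324219) 0.07750976827516887 0.08842379085650476
```

Emit:
send_rows(plan=[[[0.0285,-0.163,0],0],[[0.0285,-0.163,0],0],[[0.0285,-0.163,0],0],[[0.0285,-0.163,0],0],[[0.0285,-0.163,0],0]])

```text
time_s: 49.8
eef_pos: [0.4958, -0.0861, 0.2905]
ee_rot: [[0.984, 0.177, 0.0], [0.177, -0.984, -0.0], [0.0, 0.0, -1.0]]
ft_force: [1.3, 0.3, -0.5]
gripper_width: 0.0006
```

Emit:
send_rows(plan=[[[0.0285,-0.163,0],0],[[0.0285,-0.163,0],0],[[0.0285,-0.163,0],0],[[0.0285,-0.163,0],0],[[0.0285,-0.163,0],0]])

```text
time_s: 50.42
eef_pos: [0.4947, 0.1621, 0.2906]
ee_rot: [[0.984, 0.177, 0.0], [0.177, -0.984, 0.0], [0.0, -0.0, -1.0]]
ft_force: [0.7, 0.3, 0.0]
gripper_width: 0.0006
```

Emit:
send_rows(plan=[[[0.0285,-0.163,0],0],[[0.0285,-0.163,0],0],[[0.0285,-0.163,0],0],[[0.0285,-0.163,0],0],[[0,0,0],-0.0947]])

```text
time_s: 51.05
eef_pos: [0.4926, 0.3629, 0.2893]
ee_rot: [[0.945, 0.328, -0.001], [0.328, -0.945, -0.001], [-0.001, 0.001, -1.0]]
ft_force: [-0.6, -1.1, -0.3]
gripper_width: 0.0002
```

Emit:
send_rows(plan=[[[0,0,0],0],[[0,0,0],0]])

```text
time_s: 51.3
eef_pos: [0.494, 0.3587, 0.2905]
ee_rot: [[0.948, 0.317, 0.0], [0.317, -0.948, -0.0], [0.0, 0.0, -1.0]]
ft_force: [0.5, -0.7, -0.2]
gripper_width: 0.0009
```

```bash
python3 - <<'E'
from lid import *
to(.542,.380,.20,19)
s=snap('wrist','w12.png');W=cloud(s);g=s['image'].max(-1)
m=(W[...,0]>.5)&(W[...,0]<.58)&(W[...,1]>.34)&(W[...,1]<.42)&(W[...,2]>.07)&(W[...,2]<.1)
d=W[m&(g<70)];print(len(d),d.mean(0),cv2.minAreaRect(d[:,:2].astype(np.float32)*1000),d[:,2].min(),d[:,2].max()) if len(d)>5 else 0
E
```

```text
at [0.494  0.3587 0.2905] ang 18.49 F [ 0.5 -0.7 -0.2] w 0.0008809200678693466 | tool shift [ 0.1743 -0.0166  0.3018] yaw -0.0056 q7 [-1.06  0.36  0.51  1.56 -0.18  1.27 -0.21]
322 [0.54346242 0.37740551 0.08339778] ((544.1559448242188, 377.0975036621094), (21.598215103149414, 24.846778869628906), 82.47045135498047) 0.07848394172750317 0.08689592275219904
```

View pics/w12.png

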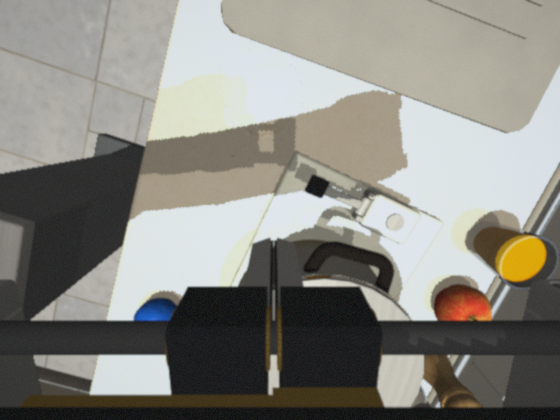

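The paddle is at (317,186) in the wrist view and the pot handle at (350,260) stays clear of the gripper body. I go above the paddle and push.

Emit:
send_rows(plan=[[[0.171,-0.02,0],0],[[0,0,0.15],0],[[0,0,0.15],0],[[0,0,0.15],0],[[0,0,0.15],0]])

```text
time_s: 51.98
eef_pos: [0.5403, 0.3814, 0.1093]
ee_rot: [[0.948, 0.319, 0.001], [0.319, -0.948, 0.0], [0.001, 0.0, -1.0]]
ft_force: [0.9, 0.6, -0.7]
gripper_width: 0.0003
```

Emit:
send_rows(plan=[[[0,0,0],0],[[0,0,0.04],0],[[0,0,0.04],0],[[0,0,0.04],0],[[0,0,0],0]])

```text
time_s: 52.6
eef_pos: [0.5398, 0.3817, 0.0736]
ee_rot: [[0.947, 0.322, -0.001], [0.322, -0.947, -0.001], [-0.001, 0.0, -1.0]]
ft_force: [-0.0, -0.4, 0.2]
gripper_width: 0.0008
```

```bash
python3 - <<'E'
from lid import *
to(.541,.381,.036,19)
E
```

```text
at [0.5398 0.3817 0.0736] ang 18.77 F [-0.  -0.4  0.2] w 0.0007764710361680236 | tool shift [0.0033 0.0035 0.1253] yaw -0.0025 q7 [-0.96  0.66  0.43  1.63 -0.33  0.93 -0.09]
```

Emit:
send_rows(plan=[[[0,0,0.03],0],[[0,0,0.03],0],[[0,0,0.03],0],[[0,0,0.025],0],[[0,0,0],0]])

```text
time_s: 53.22
eef_pos: [0.5398, 0.3817, 0.0391]
ee_rot: [[0.947, 0.322, -0.001], [0.322, -0.947, -0.001], [-0.001, 0.0, -1.0]]
ft_force: [-0.0, -0.6, -0.3]
gripper_width: 0.0006
```

Emit:
send_rows(plan=[[[0,0,0.008],0],[[0,0,0.008],0],[[0,0,0],0]])

```text
time_s: 53.6
eef_pos: [0.5406, 0.3821, 0.0358]
ee_rot: [[0.947, 0.322, 0.001], [0.322, -0.947, 0.001], [0.001, -0.0, -1.0]]
ft_force: [-2.4, -0.2, 9.3]
gripper_width: 0.0007
```

The lever is on its stop (9 N). I retreat upward and check.

Emit:
send_rows(plan=[[[0,0,-0.05],0],[[0,0,-0.15],0],[[0,0,-0.18],0],[[0,0,-0.18],0],[[0,0,-0.18],0]])

```text
time_s: 54.22
eef_pos: [0.5399, 0.3817, 0.2599]
ee_rot: [[0.947, 0.322, 0.001], [0.322, -0.947, 0.0], [0.001, -0.0, -1.0]]
ft_force: [0.0, 0.4, -0.8]
gripper_width: 0.0005
```

Emit:
send_rows(plan=[[[-0.15,0,0],0],[[-0.15,0,0],0],[[-0.15,0,0],0],[[0,0,0],0],[[0,0,0],0]])

```text
time_s: 54.85
eef_pos: [0.4127, 0.3387, 0.2579]
ee_rot: [[0.947, 0.322, 0.001], [0.322, -0.947, 0.001], [0.001, -0.001, -1.0]]
ft_force: [0.1, 1.1, 0.1]
gripper_width: 0.0005
```

```bash
python3 - <<'E'
from lid import *
to(.541,.381,.036,19)
s=snap('side','side13.png');W=cloud(s);g=s['image'].max(-1)
m=(W[...,0]>.5)&(W[...,0]<.58)&(W[...,1]>.34)&(W[...,1]<.42)&(W[...,2]>.022)&(W[...,2]<.1)
d=W[m&(g<60)];print('paddle',len(d),d.mean(0),d.min(0),d.max(0))
lid(.14,.20,.609,.183,'side',.135)
lid(.14,.20,.609,.183,'wrist',.135)
p=W.reshape(-1,3);q=p[(np.hypot(p[:,0]-.4668,p[:,1]+.411)<.035)&(p[:,2]>.09)];print('lifter top',np.percentile(q[:,2],[90]))
E
```

```text
at [0.4127 0.3387 0.2579] ang 18.78 F [0.1 1.1 0.1] w 0.00047001997357626975 | tool shift [0.4495 0.0047 0.74  ] yaw -0.0024 q7 [-1.18  0.22  0.52  1.79 -0.12  1.16 -0.3 ]
paddle 107 [0.54381346 0.3791736  0.03535948] [0.5340488  0.36857442 0.02955258] [0.55593724 0.38912939 0.04109957]
side 5660 tilt [ 0.012 -0.017] z 0.1644 circle ((609.9187622070312, 183.1715087890625), 120.54906463623047)
wrist 8304 tilt [ 0.003 -0.095] z 0.17 circle ((621.59423828125, 245.59925842285156), 94.96570587158203)Traceback (most recent call last):
  File "<stdin>", line 8, in <module>
    return _quantile_unchecked(
        a, q, axis, out, overwrite_input, method, keepdims, weights)
    return _ureduce(a,
                    func=_quantile_ureduce_func,
    ...<5 lines>...
                    overwrite_input=overwrite_input,
                    method=method)
    r = func(a, **kwargs)
    result = _quantile(arr,
                       quantiles=q,
    ...<2 lines>...
                       out=out,
                       weights=wgt)
    slices_having_nans = np.isnan(arr[-1, ...])
                                  ~~~^^^^^^^^^
IndexError: index -1 is out of bounds for axis 0 with size 0
```

View pics/side13.png

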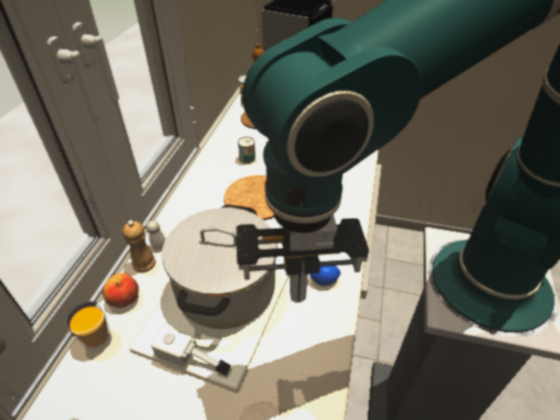

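```bash
python3 -c "
from h import *
o=ctrl.observe();print(o['time_s'],o['ft_force']);print(ctrl.close_job())"
```

```text
55.0 [-0.25965479 -0.29776878  0.28146159]
the job is handed in; nothing more can be done
None
```

The job is done and handed in at 55 s of the 200 s limit. The hand-in gave no verdict.

**What I did**
- I put three mandarins and the yellow lemon in the pot; the blue one stayed on the worktop.
- I carried the lid hanging on the lifter and set it on the pot.
- I pushed the lifter back into its slot.
- I pressed the lever down onto its stop and moved the arm clear.

**Last checks**
- **Fruit:** all four lay on the pot floor before the lid went on.
- **Lid:** it is within about 2 mm of the pot centre and at the seated height. The side camera reads about 0.02 rad of tilt, against a limit of 0.06. The wrist camera's last fit disagreed (0.095 rad), but it saw only part of the lid from the side, so I discounted it. The scene camera's last fit, taken before the lever push, also differed: about 0.04 rad, and about 7 mm off centre.
- **Lifter:** after I let go, its top was at the same height as at the start. A final re-check of it failed because the arm was blocking the camera.
- **Lever:** the paddle centre dropped from 83 to 35 mm. The stop pushed back with 9 N, well above the 1 to 2 N needed to move it. I estimate about 0.65 rad or more, against the required 0.6.
- **Bystanders:** I saw no sign that the honey jar or the tin had moved, but I did not measure them at the end.

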